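# Close a two-part ingot mould with its cam catch

## Robot

A 7-joint arm with a two-finger parallel gripper is mounted at the origin on the work surface. World frame = base frame: x ahead of the robot, y to its left, z up, the work surface at z = 0. Lengths are in m, angles in rad, forces in N, time in s.
With the tool pointing down it reaches from about 0.425 to 0.925 m from the base axis. Payload 6.8 kg.
Tool frame: the origin (TCP) lies midway between the tips of the shut fingers; the grasp point (between the pads) lies 19 mm behind it; z points along the fingers, x is the direction in which the jaws open and shut, and the axes are right-handed (so a half turn about z gives the same grasp; the last joint's range is limited). The gripper opens to 85 mm and grips with 20 to 120 N. Pads are 22 mm wide; open, the fingers measure 114 mm over their backs; the gripper's body (76 mm by 85 mm) begins 54 mm behind the grasp point. The pads swing forward as they close: fully open they stand 13 mm farther back than shut.
Start: joints at [1.001, 0.477, 0.022, 1.555, -0.011, 1.109, -0.083], TCP at [0.301, -0.604, 0.201] pointing down, gripper open.
Joint ranges: [-2.96, 2.96], [-0.34, 2.1], [-1.41, 1.46], [0.24, 2.44], [-1.37, 4.51], [0.17, 1.92], [-2.96, 2.96]. Speed limits (rad/s): [2.39, 2.39, 3.14, 3.14, 3.14, 3.14, 3.14].

## Interface

Orientations are given as a rotation vector (axis times angle).
In Python, from bench import r gives the robot as it stands. The module is installed in compiled form; this text tells all that it offers.
- The arm moves only by the shell command python3 -m pendant 'ROWS' [OPENING] [FORCE]. ROWS is text: rows parted by semicolons, each of 4 numbers parted by spaces: the shift along the tool's x, y, z in cm, then the turn about the tool's z in degrees. A call has 1 to 8 rows; each row shifts and turns the pose as measured when the row begins, along the tool's axes as they then stand; what a row does not reach is not made up. A row lasts 1/12 s, in which the tool goes at most 41.7 mm and 7.16 degrees, less where a joint would pass 70% of its speed; a pose out of reach is approached as far as the arm can. A call with a gripper value outside its range is refused whole. OPENING is the closure in counts, from 0 (fully open) to 255 (shut), set as the call begins (- or left out, the last holds). The fingers move at their own pace and stop on an object; FORCE is the grip in N (left out, the last holds). Time passes only in rows, so rows that do not move let the fingers close. It gives the time, the measured TCP pose, the force and the opening at its end, in the units of the state.
- r.get_obs(): the state, without advancing time (a new reading comes with each control period).
- r.grab_frame(name): name is "scene" or "side" or "wrist"; returns a dict with "color" (400x640x3 uint8, red, green, blue), "fx", "fy", "cx", "cy" (pixels), "dist_coeffs" ([k1, k2, p1, p2, k3] as OpenCV has them; the pictures are not rectified), "R" (3x3) and "t" (3): a world point X has camera coordinates R X + t; the wrist camera has in their place "hand_eye" (4x4, takes a point from camera to tool coordinates, whose origin is the TCP and whose axes are the tool frame's). Camera axes: x right, y down, z forward; pixel columns grow to the right and rows downward; lengths in m; the calibration is good to about 2 mm. A picture is of the moment at which its call begins: read the wrist's pose just before it. There is no depth.
- r.hand_in(): hands the job in, once; it reports no verdict.
The state is a dict: "clock": time; "joints": joint angles; "qvel": joint speeds; "tau": joint torques, N m; "tcp_pos": TCP position; "orientation": TCP orientation; "contact_force": force on the tool from outside, world axes, zero at the start; "moment": the same for the moment, N m; "grip_width": finger opening in m.
Only numpy, scipy, OpenCV 4.12 (cv2) and the standard library are available. Lean on these libraries where they do the work, as an engineer would, in place of code of your own. Each camera call takes 0.05 s, during which the arm holds its last target.

## Task

Get the ingot mould ready for pouring: stand the loose half on the mould's steel bed between the guide rails, grooved face towards the fixed half, behind the open catch, and slide it under the catch up to the fixed half. Then turn the catch's handle clockwise a full quarter turn to its stop, so that the catch hooks the pin and draws the two halves shut. Do not tip the half over, and leave the brick, the jar and the pan where they are.

Things in the scene. Friction and masses are not known exactly. Their poses are not given: they have to be found in the camera images.
- bed: The mould's bed, fixed to the bench: dark steel plate 220 x 100 x 10 mm (local x -180 to 40, top at z = 10). Origin: on the bench under the catch's upright axis; z up. The fixed half, a grey block 48 (x) x 56 (y) mm, top at z = 34, is centred on the origin; its parting face is the plane x = -24, looking to -x. The loose half belongs on the plate on that side.
- rails (a point): Point on the plate midway between the guide rails, at bed x = -96, y = 0, z = 10; axes as the bed's. The two steel rails run along x (bed x -160 to -32), 59 mm apart, upright for 9 mm, then flared to 68 mm apart at their tops, 26 mm above the bench. The open catch overhangs the bed to x = -71: set the half down with its face beyond that (gap about 55 mm), then slide it under.
- ejector_tip (a point): Tip of a sprung brass pin, 10 mm across, that stands 8 mm out of the fixed face towards -x of the bed, at bed y = 0, z = 27. It pushes the loose half back with 1.8 N, rising to 3.5 N when pressed flush: the halves stay shut only while the catch holds them.
- mould_half: Loose half of the mould, grey metal, about 0.6 kg, 80 (x) x 56 (y) mm. Origin: centre of its underside; z up. Its front (x -10 to 40) is 24 mm high; its rear (x -40 to -10) is a grip block 54 mm high, 30 mm long, 56 mm wide, to grip across y. It stands at the left or right of the bed; in the bed its x axis points the same way as the bed's.
- half_face (a point): Centre of the loose half's parting face, which must meet the fixed face: 40 mm ahead of the half's origin along its x, 12 mm up; axes as the half's. Two dark groove mouths mark the face's upper edge.
- half_pin (a point): Middle of the loose half's upright steel pin, 12 mm across, 18 mm tall, sleeved with a free roller, standing on the front part at x = 18, y = 0, from z = 24 to 42 of the half. The catch hooks behind it.
- cam (a joint): Angle of the catch, rad: 0 open (starts within 0.12 of it), 1.571 closed at its stop; grows clockwise seen from above; stays where left (friction 0.12 N m). The catch is a flat steel crescent 39 to 47 mm (hub to 51) above the bench. It catches the pin if the gap between the halves is under 10 mm, draws it in over the first 75 degrees, and holds it from there to the stop.
- cam_grip (a point): Gripping point of the catch's handle, 93 mm above the bench, on the axis of an upright round wooden post, 20 mm across, from 47 to 113 mm above the bench, 85 mm from the catch's turning axis. Seen from above it lies 60 degrees anticlockwise from the bed's +x when open, 30 degrees clockwise from it when closed.
- firebrick: Buff firebrick offcut 110 x 75 x 45 mm, loose; a bystander. Origin: centre of its underside.
- jar: White plastic jar 64 mm across, 75 mm high, loose; a bystander. Origin: centre of its underside.
- pan: Dark steel pan 100 mm across, 40 mm high, loose; a bystander. Origin: centre of its underside.
There are look-alikes about, which are no part of the job. Leave any green or orange look-alike of the mould_half alone.

How it is judged:
By the outcome, as a careful person would: the job done as asked, in the order asked, and still so for the second after the job is handed in, with the robot touching nothing.
It also fails if it takes over 59 s, if anything falls off the work surface, if the arm or the gripper's body presses on something with over 40 N, if the wrist force passes 120 N, or if a joint passes its speed limit or range.

## Working session

There is one attempt and no reset: what is moved stays moved. The work goes in short steps, Python scripts to look and compute and a shell command to move; the robot and the scene stay as the last step left them, time stands still between calls to the robot, and variables do not carry over. Pictures are saved under pics/ and viewed, and the job is handed in when it is done.

```bash
mkdir -p pics
cat > look.py <<'E'
import cv2,sys
from bench import r
def save(name,fn):
    o=r.get_obs(); f=r.grab_frame(name); cv2.imwrite(fn,f["color"][:,:,::-1]); return o,f
E
python3 - <<'E'
from look import *
import numpy as np
o=r.get_obs(); print(o)
for n in("scene","side","wrist"):
    o,f=save(n,f"pics/{n}0.png"); print({k:v for k,v in f.items() if k!="color"})
E
```

```text
{'clock': 0.0, 'joints': array([ 1.00088789,  0.47779379,  0.02234032,  1.55646252, -0.01151249,
        1.1092533 , -0.08309508]), 'qvel': array([ 1.21681321e-05,  4.70378234e-04,  2.85408628e-04, -4.28443092e-04,
       -6.36251865e-06, -6.45913589e-04,  1.42679638e-04]), 'tau': array([-9.05598990e-04, -5.96451187e+01,  1.60810813e+00, -2.81199950e+01,
        1.25837469e-02,  9.35324613e-03,  5.20702415e-06]), 'tcp_pos': array([ 0.30046091, -0.60372805,  0.19992531]), 'orientation': array([-2.67018347e+00,  1.65362192e+00,  2.48348956e-03]), 'contact_force': array([ 0.37199263, -0.05777434,  0.26585227]), 'moment': array([ 0.00186847, -0.00028457, -0.00552884]), 'grip_width': 0.08548221806925}
{'fx': 364.90742883370893, 'fy': 364.90742883370893, 'cx': 318.38024091708803, 'cy': 204.41782629528225, 'dist_coeffs': array([-0.05505243,  0.        ,  0.        ,  0.        ,  0.        ]), 'R': array([[-0.66585428,  0.74601108, -0.01027377],
       [ 0.63072566,  0.55549367, -0.54185969],
       [-0.39852632, -0.36727952, -0.84040617]]), 't': array([ 0.31679529, -0.2397851 ,  1.0541219 
[... 241 characters left out ...]
81507],
       [-0.28939157,  0.70034836, -0.65250647],
       [ 0.25383699, -0.60112065, -0.75777355]]), 't': array([0.44870536, 0.211184  , 0.95045685])}
{'fx': 334.6045910765422, 'fy': 334.6045910765422, 'cx': 318.1598335388251, 'cy': 202.80812021929674, 'dist_coeffs': array([-0.02288853,  0.        ,  0.        ,  0.        ,  0.        ]), 'hand_eye': array([[ 9.99999551e-01,  9.06836409e-04, -2.75466790e-04,
         9.50076590e-04],
       [-7.91612226e-04,  9.59013273e-01,  2.83360045e-01,
        -7.17743835e-02],
       [ 5.21137514e-04, -2.83359700e-01,  9.59013560e-01,
        -1.72173971e-01],
       [ 0.00000000e+00,  0.00000000e+00,  0.00000000e+00,
         1.00000000e+00]])}
```

View pics/scene0.png

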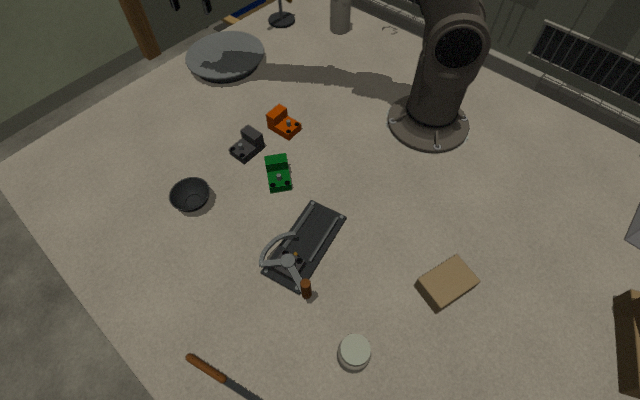

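View pics/side0.png

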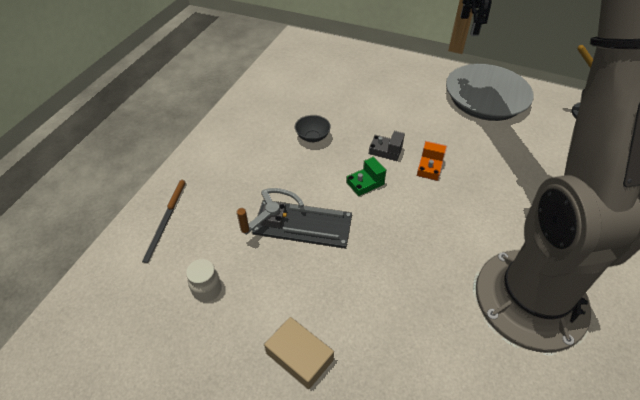

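View pics/wrist0.png

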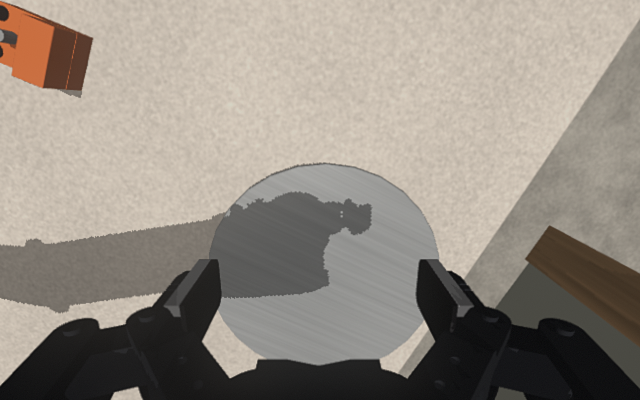

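Three mould-half shapes are visible: grey at scene (247,144) / side (387,145), orange at scene (283,122) and green at scene (279,172). The grey one fits the description, since green and orange are the look-alikes. The bed is at scene (305,245). I'll enlarge to confirm.

Run:
```python
import cv2,numpy as np
s=cv2.imread('pics/scene0.png');d=cv2.imread('pics/side0.png')
a=cv2.resize(s[115:170,220:300],(800,550),interpolation=cv2.INTER_CUBIC)
b=cv2.resize(d[120:200,340:450],(770,560),interpolation=cv2.INTER_CUBIC)
cv2.imwrite('pics/ca.png',a);cv2.imwrite('pics/cb.png',b)
cv2.imwrite('pics/cc.png',cv2.resize(s[195:305,250:355],(573,600),interpolation=cv2.INTER_CUBIC))
cv2.imwrite('pics/cd.png',cv2.resize(d[180:255,230:360],(800,462),interpolation=cv2.INTER_CUBIC))
```

```text
(no output)
```

View pics/ca.png

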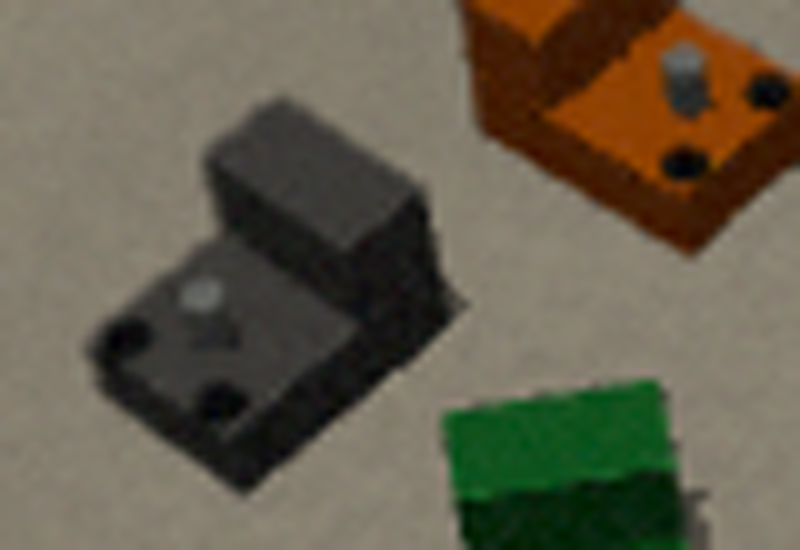

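View pics/cb.png

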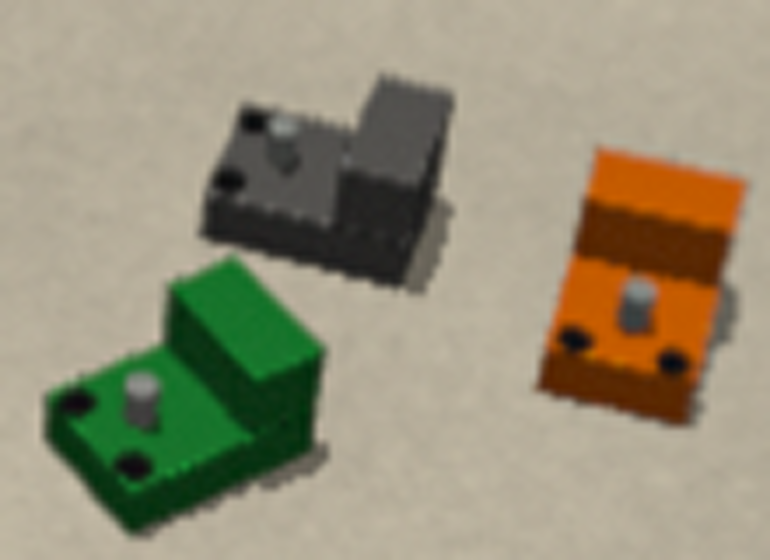

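View pics/cc.png

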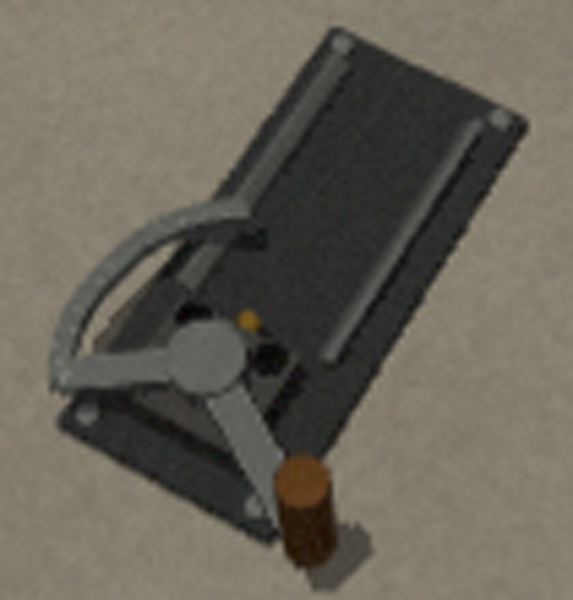

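View pics/cd.png

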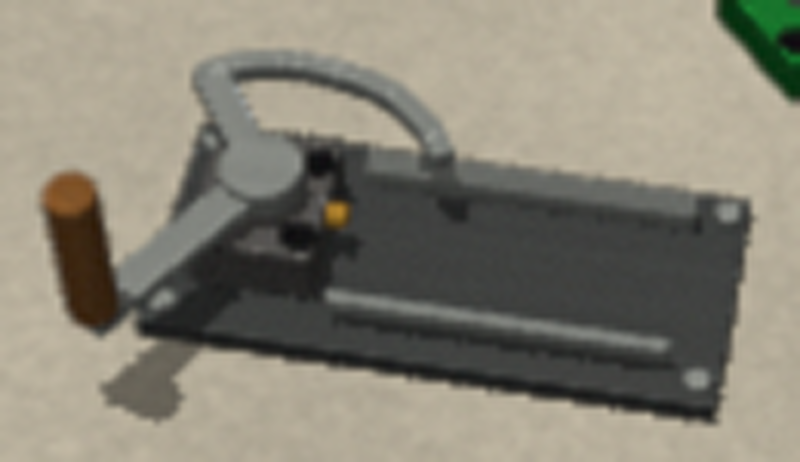

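The grey piece with a steel pin, two groove mouths and a tall grip block is confirmed as the half. The crops also show the bed with its hub, brass pin and handle. Next I'll fit the poses from corner picks.

```bash
cat > geo.py <<'E'
import numpy as np,cv2
from scipy.optimize import least_squares
from scipy.spatial.transform import Rotation as Ro
def proj(f,X,R=None,t=None):
    R=f["R"] if R is None else R; t=f["t"] if t is None else t
    K=np.array([[f["fx"],0,f["cx"]],[0,f["fy"],f["cy"]],[0,0,1]])
    return cv2.projectPoints(np.asarray(X,float).reshape(-1,3),cv2.Rodrigues(R)[0],np.asarray(t,float),K,np.asarray(f["dist_coeffs"]))[0][:,0]
def wristRt(o,f):
    H=f["hand_eye"]; T=np.eye(4);T[:3,:3]=Ro.from_rotvec(o["orientation"]).as_matrix();T[:3,3]=o["tcp_pos"]
    M=np.linalg.inv(T@H); return M[:3,:3],M[:3,3]
def place(p,P):
    c,s=np.cos(p[2]),np.sin(p[2]);P=np.asarray(P,float)/1000
    return np.c_[p[0]+c*P[:,0]-s*P[:,1],p[1]+s*P[:,0]+c*P[:,1],P[:,2]+(p[3] if len(p)>3 else 0)]
def fit(views,x0):
    # views: list of (f,R,t,P,uv)
    fun=lambda p:np.concatenate([(proj(f,place(p,P),R,t)-uv).ravel() for f,R,t,P,uv in views])
    return least_squares(fun,x0,loss='soft_l1'),fun
E
python3 - <<'E'
from geo import *; from bench import r
S=r.grab_frame("scene");D=r.grab_frame("side")
def un(c,x0,y0,s): c=np.array(c,float);return (c+.5)/s-.5+[x0,y0]
ha=[((-40,28,54),(425,190)),((-40,-28,54),(280,97)),((-10,-28,54),(207,155)),((-10,28,54),(345,250)),((40,28,0),(245,495)),((40,28,24),(228,435)),((40,-28,24),(90,350)),((40,-28,0),(100,390)),((-40,28,0),(462,305)),((18,0,42),(203,290))]
hb=[((-10,-28,54),(380,77)),((-40,-28,54),(453,93)),((-40,28,54),(428,185)),((-10,28,54),(345,172)),((40,28,0),(205,238)),((40,28,24),(208,195)),((40,-28,24),(243,105)),((-40,28,0),(405,285)),((18,0,42),(284,125))]
ba=[((-180,-50,10),(335,28)),((-180,50,10),(527,122)),((40,-50,10),(60,420)),((0,0,51),(207,357)),((-32,0,27),(249,320))]
bb=[((-180,-50,10),(748,203)),((-180,50,10),(715,412)),((40,50,10),(140,325)),((0,0,51),(262,165)),((-32,0,27),(337,213))]
def go(a,b,ta,tb,x0s):
    v=[(S,None,None,np.array([p for p,_ in a]),un([q for _,q in a],*ta)),(D,None,None,np.array([p for p,_ in b]),un([q for _,q in b],*tb))]
    best=None
    for y in x0s:
        s,fun=fit(v,[.5,-.2,y])
        if best is None or s.cost<best[0].cost: best=(s,fun)
    s,fun=best;print(s.x,np.degrees(s.x[2]),s.cost);print(np.round(fun(s.x).reshape(-1,2),1).tolist());return s.x
h=go(ha,hb,(220,115,10),(340,120,7),[0,1.5,3,-1.5])
b=go(ba,bb,(250,195,573/105),(230,180,800/130),[0,1.5,3,-1.5])
v=[(S,None,None,[[0,0,113]],un([(302,482)],250,195,573/105)),(D,None,None,[[0,0,113]],un([(70,195)],230,180,800/130))]
s,_=fit(v,[b[0],b[1],0]);d=s.x[:2]-b[:2];print("post",s.x[:2],s.cost,np.hypot(*d),"ang rel",np.degrees(np.arctan2(d[1],d[0])-b[2]))
E
```

```text
[ 0.41801594 -0.31348487  0.04816595] 2.759705591703916 6.077866902224128
[[0.1, -1.2], [-0.3, -1.2], [-0.9, -0.7], [0.2, -0.6], [0.2, -0.4], [0.3, -0.2], [-0.5, -1.6], [0.4, 0.3], [-0.9, 1.0], [0.1, -0.2], [-0.3, -0.2], [0.3, 0.0], [-0.9, 0.5], [-0.4, -0.4], [-0.7, 0.8], [-0.4, 0.4], [0.1, 0.1], [-0.3, 1.1], [0.1, 0.6]]
[0.59357294 0.0178327  0.20871121] 11.958271689012637 4.077088830109162
[[-0.4, -0.7], [0.5, -0.9], [-0.8, 0.2], [-0.3, -0.2], [0.7, -0.5], [0.1, -0.1], [-0.7, 0.0], [-1.8, -0.3], [-0.8, 0.4], [1.2, 1.1]]
post [0.62085369 0.09792247] 0.2178739831184331 0.08460857683957432 ang rel 59.23148685334257
```

```bash
cat > go.py <<'E'
import sys,numpy as np
from geo import *; from bench import r
HALF=[.4180,-.3135,.0482]; BED=[.5936,.0178,.2087]
def loc(p,x,y): c,s=np.cos(p[2]),np.sin(p[2]);return p[0]+c*x-s*y,p[1]+s*x+c*y
def delta(x,y,z,yawdeg,show=True):
    o=r.get_obs();R=Ro.from_rotvec(o["orientation"]).as_matrix()
    d=R.T@(np.array([x,y,z])-o["tcp_pos"])*100
    cur=np.degrees(np.arctan2(R[1,0],R[0,0]))
    t=(cur-yawdeg+180)%360-180  # tool z down
    print("clk %.2f tcp %s yaw %.1f tilt %.3f w %.4f j7 %.2f F %s"%(o["clock"],np.round(o["tcp_pos"],4),cur,R[2,2],o["grip_width"],o["joints"][6],np.round(o["contact_force"],1)))
    print("target",np.round([x,y,z],4),"delta cm",np.round(d,2),"turn",round(t,1)," (alt %.1f)"%((t+360)%360-180))
E
python3 - <<'E'
from go import *
x,y=loc(HALF,-.025,0); delta(x,y,.20,np.degrees(HALF[2])+90)
x,y=loc(BED,-.144,0); delta(x,y,.20,np.degrees(BED[2])+90)
E
```

```text
clk 0.25 tcp [ 0.3007 -0.604   0.2005] yaw -63.5 tilt -1.000 w 0.0856 j7 -0.08 F [ 1.   0.2 -0.8]
target [ 0.393  -0.3147  0.2   ] delta cm [-21.79 -21.16   0.06] turn -156.3  (alt 23.7)
clk 0.25 tcp [ 0.3007 -0.604   0.2005] yaw -63.5 tilt -1.000 w 0.0856 j7 -0.08 F [ 1.   0.2 -0.8]
target [ 0.4527 -0.012   0.2   ] delta cm [-46.22 -39.99   0.08] turn -165.5  (alt 14.5)
```

```bash
python3 -m pendant '-2.7 -2.6 0 0;-2.7 -2.6 0 0;-2.7 -2.6 0 0;-2.7 -2.6 0 0;-2.7 -2.6 0 0;-2.7 -2.6 0 0;-2.7 -2.6 0 0;-2.7 -2.6 0 0' 0 60; python3 -m pendant '0 0 0 6;0 0 0 6;0 0 0 6;0 0 0 5.7;0 0 0 0'
python3 - <<'E'
from go import *
x,y=loc(HALF,-.025,0); delta(x,y,.20,np.degrees(HALF[2])+90)
E
```

```text
clock: 0.92
tcp_pos: [0.3882, -0.3164, 0.1975]
orientation: [2.652, -1.673, -0.001]
contact_force: [1.4, 0.5, 1.0]
grip_width: 0.0853
clock: 1.33
tcp_pos: [0.3928, -0.304, 0.1981]
orientation: [2.254, -2.185, -0.001]
contact_force: [-1.2, 0.7, 0.6]
grip_width: 0.086
clk 1.33 tcp [ 0.3928 -0.304   0.1981] yaw -88.2 tilt -1.000 w 0.0860 j7 -1.02 F [-1.2  0.7  0.6]
target [ 0.393  -0.3147  0.2   ] delta cm [ 1.07  0.01 -0.18] turn 179.0  (alt -1.0)
```

```bash
python3 -m pendant '1.1 0 0 -1;0 0 0 0;0 0 0 0'
python3 - <<'E'
from go import *
from look import save
o,f=save("wrist","pics/w1.png")
x,y=loc(HALF,-.025,0); delta(x,y,.20,np.degrees(HALF[2])+90)
P=[(a,b,54) for a in(-40,-10) for b in(-28,28)]+[(40,28,24),(40,-28,24),(18,0,42)]
R,t=wristRt(o,f);print(np.round(proj(f,place(HALF,P),R,t)).tolist())
E
```

```text
clock: 1.58
tcp_pos: [0.3932, -0.3146, 0.1982]
orientation: [2.282, -2.156, -0.001]
contact_force: [0.1, 0.1, -0.1]
grip_width: 0.0853
clk 1.63 tcp [ 0.3931 -0.3149  0.1983] yaw -86.8 tilt -1.000 w 0.0858 j7 -0.98 F [ 0.3 -0.5  0.1]
target [ 0.393  -0.3147  0.2   ] delta cm [-0.02  0.01 -0.17] turn -179.5  (alt 0.5)
[[346.0, 197.0], [288.0, 196.0], [347.0, 166.0], [288.0, 166.0], [290.0, 111.0], [346.0, 112.0], [318.0, 135.0]]
```

View pics/w1.png

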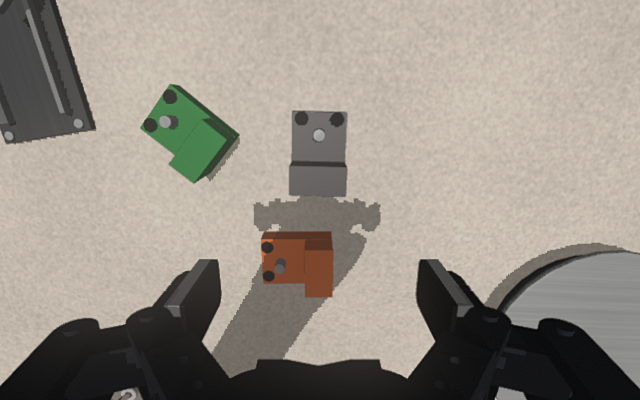

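```bash
python3 -m pendant '0 0 3 0.5;0 0 3 0;0 0 3 0;0 0 3 0;0 0 2 0;0 0 1.6 0;0 0 0.8 0;0 0 0 0'
python3 - <<'E'
from go import *
x,y=loc(HALF,-.025,0); delta(x,y,.020,np.degrees(HALF[2])+90)
E
```

```text
clock: 2.3
tcp_pos: [0.396, -0.3152, 0.0304]
orientation: [-2.28, 2.16, -0.011]
contact_force: [0.3, 0.7, 0.4]
grip_width: 0.0853
clk 2.30 tcp [ 0.396  -0.3152  0.0304] yaw -86.9 tilt -1.000 w 0.0853 j7 -1.01 F [0.3 0.7 0.4]
target [ 0.393  -0.3147  0.02  ] delta cm [-0.07  0.3   1.04] turn -179.7  (alt 0.3)
```

```bash
python3 -m pendant '-0.1 0.3 0.6 0.3;0 0 0.4 0;0 0 0 0'
python3 - <<'E'
from go import *
x,y=loc(HALF,-.025,0); delta(x,y,.020,np.degrees(HALF[2])+90)
E
python3 -m pendant '0 0 0 0;0 0 0 0;0 0 0 0;0 0 0 0;0 0 0 0;0 0 0 0;0 0 0 0;0 0 0 0' 255 70;python3 - <<'E'
from go import *
from look import save
o,f=save("wrist","pics/w2.png")
x,y=loc(HALF,-.025,0); delta(x,y,.020,np.degrees(HALF[2])+90)
E
```

```text
clock: 2.55
tcp_pos: [0.3938, -0.3148, 0.0213]
orientation: [-2.274, 2.165, -0.014]
contact_force: [-0.0, 0.8, 0.0]
grip_width: 0.0855
clk 2.55 tcp [ 0.3938 -0.3148  0.0213] yaw -87.2 tilt -1.000 w 0.0855 j7 -1.01 F [-0.   0.8  0. ]
target [ 0.393  -0.3147  0.02  ] delta cm [-0.01  0.08  0.13] turn -179.9  (alt 0.1)
clock: 3.22
tcp_pos: [0.3962, -0.3164, 0.0246]
orientation: [-2.273, 2.165, -0.024]
contact_force: [-0.4, -0.0, -0.4]
grip_width: -0.0003
clk 3.27 tcp [ 0.3962 -0.3164  0.0246] yaw -87.2 tilt -1.000 w -0.0000 j7 -1.01 F [ 0.5 -0.2 -0.6]
target [ 0.393  -0.3147  0.02  ] delta cm [-0.19  0.31  0.45] turn -180.0  (alt 0.0)
```

View pics/w2.png

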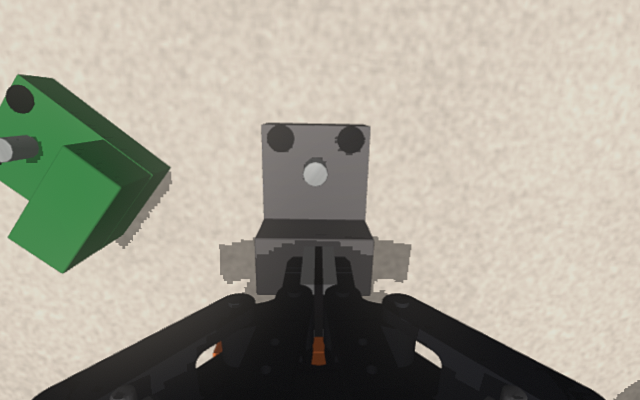

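The gripper shut completely on nothing, and the wrist view shows the fingertips around (318,255) in front of or above the block. I need to find out why before moving.

Run:
```python
from go import *
from look import save
o,f=save("wrist","pics/w3.png")
P=[(a,b,54) for a in(-40,-10) for b in(-28,28)]+[(40,28,24),(40,-28,24),(18,0,42)]
R,t=wristRt(o,f);print(np.round(proj(f,place(HALF,P),R,t)).tolist())
print("tcp px",proj(f,[o["tcp_pos"]],R,t), "campos",-R.T@t, o["joints"])
save("scene","pics/s3.png");save("side","pics/d3.png")
for n in"sd":
    im=cv2.imread(f'pics/{n}3.png') if 0 else None
import cv2
s=cv2.imread('pics/s3.png');d=cv2.imread('pics/d3.png')
cv2.imwrite('pics/s3c.png',cv2.resize(s[60:200,180:340],(686,600)));cv2.imwrite('pics/d3c.png',cv2.resize(d[60:220,320:480],(600,600)))
```

```text
[[370.0, 297.0], [255.0, 297.0], [373.0, 239.0], [252.0, 240.0], [257.0, 125.0], [368.0, 125.0], [313.0, 175.0]]
tcp px [[316.43131481 239.56574753]] campos [ 0.46608793 -0.31236437  0.19763261] [ 0.5943899   0.45007474 -0.05388643  2.10092777  0.04475691  0.57595627
 -1.01306092]
```

View pics/s3c.png

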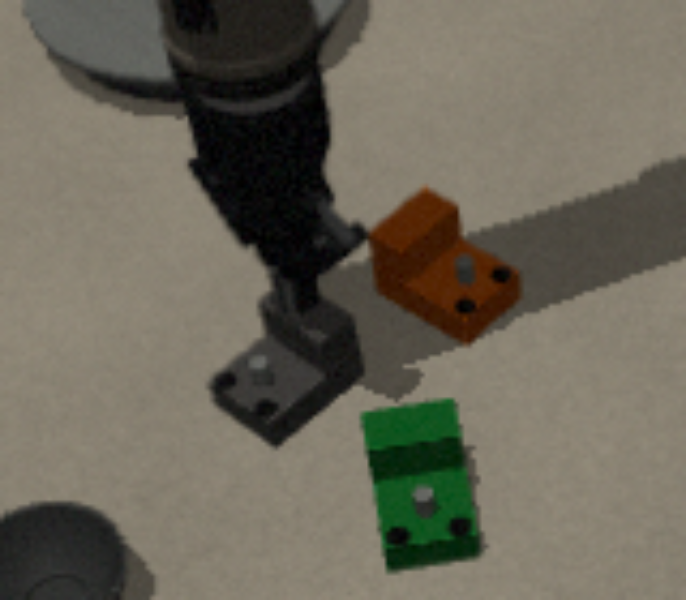

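View pics/d3c.png

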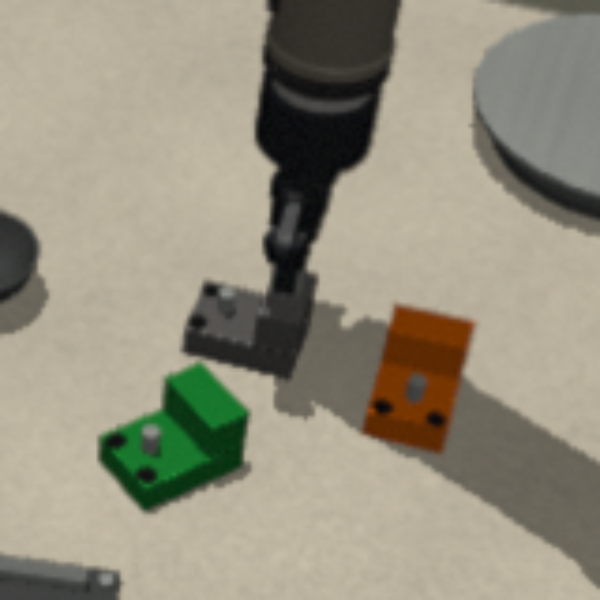

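Run:
```python
import cv2
w=cv2.imread('pics/w3.png')
c=cv2.convertScaleAbs(w[210:370,200:440],alpha=2.2,beta=15)
cv2.imwrite('pics/w3c.png',cv2.resize(c,(800,533),interpolation=cv2.INTER_CUBIC))
```

```text
(no output)
```

View pics/w3c.png

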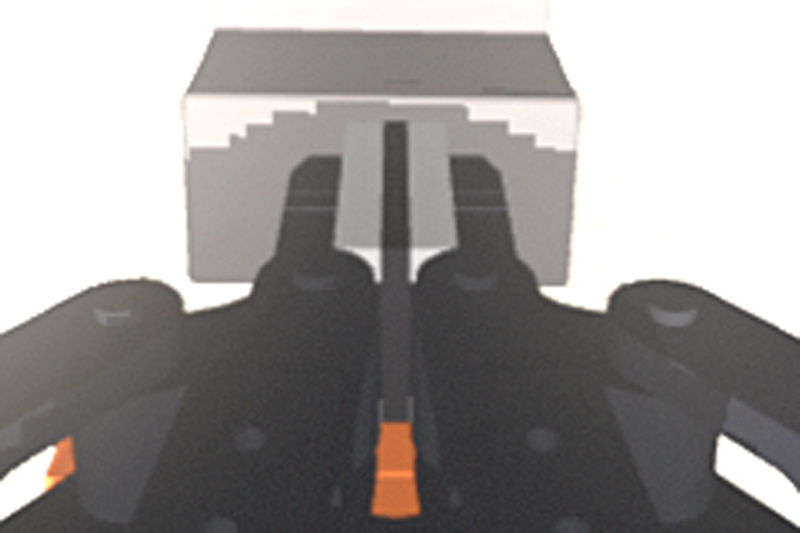

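Run:
```python
from go import *
o=r.get_obs();S=r.grab_frame("scene");D=r.grab_frame("side")
for dz in(0,.019,.03,.04,.06):
    X=[o["tcp_pos"]+[0,0,dz]]
    a=proj(S,X)[0];b=proj(D,X)[0]
    print(dz,"scene crop",((a-[180,60])*4.286).round(),"side crop",((b-[320,60])*3.75).round())
s=S["color"][:,:,::-1];d=D["color"][:,:,::-1]
c=np.hstack([cv2.resize(s[95:165,220:290],(400,400),interpolation=2),cv2.resize(d[105:175,360:430],(400,400),interpolation=2)])
cv2.imwrite("pics/c4.png",cv2.convertScaleAbs(c,alpha=2))
```

```text
0 scene crop [305. 338.] side crop [279. 322.]
0.019 scene crop [300. 317.] side crop [282. 302.]
0.03 scene crop [297. 304.] side crop [284. 290.]
0.04 scene crop [295. 293.] side crop [286. 280.]
0.06 scene crop [289. 269.] side crop [289. 258.]
```

View pics/c4.png

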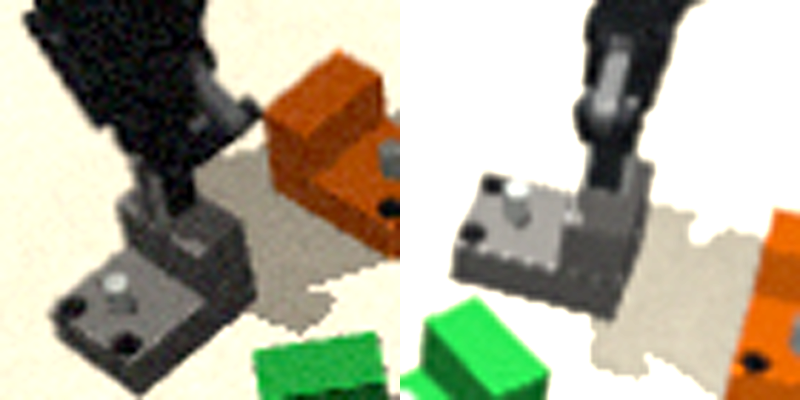

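The three views agree: the real fingertips sit about 32 mm behind the reported TCP, so the fingers closed just above the block's top and the half hasn't moved. I'll open, go lower with that offset included, and check the depth in the image before closing.

```bash
python3 -m pendant '0 0 -0.5 0;0 0 0 0;0 0 0 0;0 0 0 0;0 0 0 0;0 0 0 0' 0
python3 - <<'E'
from go import *
from look import save
x,y=loc(HALF,-.025,0); delta(x,y,-.006,np.degrees(HALF[2])+90)
save("wrist","pics/w5.png")
E
```

```text
clock: 4.02
tcp_pos: [0.396, -0.3164, 0.0301]
orientation: [-2.273, 2.165, -0.024]
contact_force: [-0.5, -0.0, -0.1]
grip_width: 0.0722
clk 4.02 tcp [ 0.396  -0.3164  0.0301] yaw -87.2 tilt -1.000 w 0.0722 j7 -1.01 F [-0.5 -0.  -0.1]
target [ 0.393  -0.3147 -0.006 ] delta cm [-0.21  0.34  3.61] turn -180.0  (alt 0.0)
```

View pics/w5.png

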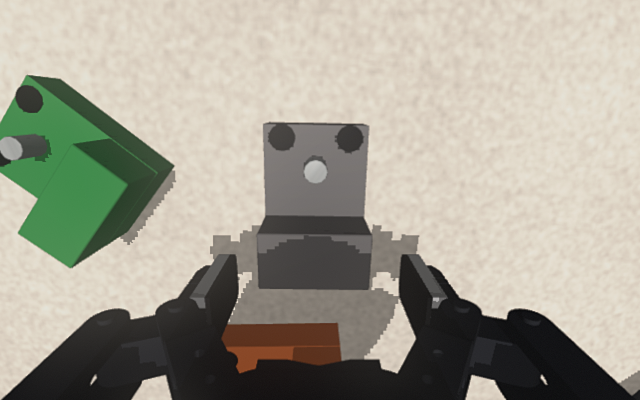

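```bash
python3 -m pendant '-0.2 0.3 0.6 0;0 0 0.6 0;0 0 0.6 0;0 0 0.6 0;0 0 0.6 0;0 0 0.4 0;0 0 0 0'
python3 - <<'E'
from go import *
from look import save
x,y=loc(HALF,-.025,0); delta(x,y,-.006,np.degrees(HALF[2])+90)
save("wrist","pics/w6.png"); print(r.get_obs()["orientation"])
E
```

```text
clock: 4.65
tcp_pos: [0.3924, -0.3141, -0.0085]
orientation: [-2.274, 2.165, -0.022]
contact_force: [-0.8, -0.2, 0.9]
grip_width: 0.0855
clk 4.65 tcp [ 0.3924 -0.3141 -0.0085] yaw -87.2 tilt -1.000 w 0.0855 j7 -1.02 F [-0.8 -0.2  0.9]
target [ 0.393  -0.3147 -0.006 ] delta cm [ 0.06 -0.06 -0.24] turn -179.9  (alt 0.1)
[-2.27376056  2.16465523 -0.02162611]
```

View pics/w6.png

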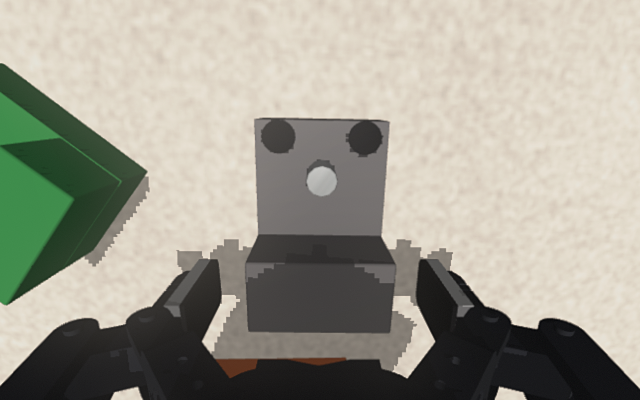

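The pads, tip row about 260, now flank the block top at (247–395, 262–332). Closing.

```bash
python3 -m pendant '0 0 0 0;0 0 0 0;0 0 0 0;0 0 0 0;0 0 0 0;0 0 0 0' 255 70;python3 - <<'E'
from go import *
from look import save
o,f=save("wrist","pics/w7.png"); delta(.393,-.3147,-.006,92.76)
save("side","pics/d7.png")
import cv2
a=cv2.imread('pics/w7.png')[100:360,160:480];b=cv2.imread('pics/d7.png')[105:175,350:430]
cv2.imwrite('pics/c7.png',cv2.convertScaleAbs(np.hstack([cv2.resize(a,(400,325)),cv2.resize(b,(371,325),interpolation=2)]),alpha=1.8))
E
```

```text
clock: 5.2
tcp_pos: [0.3924, -0.3143, -0.0077]
orientation: [-2.273, 2.165, -0.022]
contact_force: [-0.2, 0.1, -2.9]
grip_width: 0.0552
clk 5.25 tcp [ 0.3924 -0.3143 -0.0077] yaw -87.2 tilt -1.000 w 0.0553 j7 -1.02 F [ 1.2 -0.3 -2.5]
target [ 0.393  -0.3147 -0.006 ] delta cm [ 0.05 -0.06 -0.17] turn -180.0  (alt 0.0)
```

View pics/c7.png

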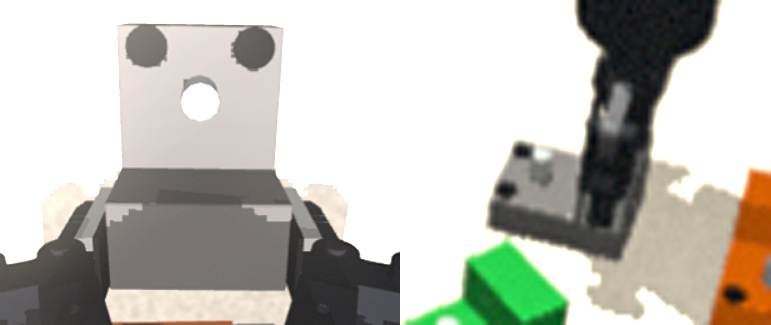

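Gripped at 55.3 mm, matching the 56 mm block. Lifting.

```bash
python3 -m pendant '0 0 -0.6 0;0 0 -1.2 0;0 0 -1.5 0;0 0 -1.5 0;0 0 -1.5 0;0 0 -1.5 0;0 0 -1.2 0;0 0 -0.5 0';python3 - <<'E'
from go import *
from look import save
o,f=save("wrist","pics/w8.png")
x,y=loc(BED,-.119-.0255,0);delta(x,y,.085,np.degrees(BED[2])+90); print(r.get_obs()["orientation"])
E
```

```text
clock: 5.97
tcp_pos: [0.3855, -0.3099, 0.0893]
orientation: [2.275, -2.165, 0.0]
contact_force: [0.4, 0.4, -5.7]
grip_width: 0.0548
clk 6.02 tcp [ 0.3858 -0.3101  0.0897] yaw -87.2 tilt -1.000 w 0.0552 j7 -1.00 F [-0.4 -0.8 -3.8]
target [ 0.4522 -0.0121  0.085 ] delta cm [-29.43  -8.11   0.43] turn 170.9  (alt -9.1)
[ 2.27547744e+00 -2.16504806e+00  1.70071801e-03]
```

View pics/w8.png

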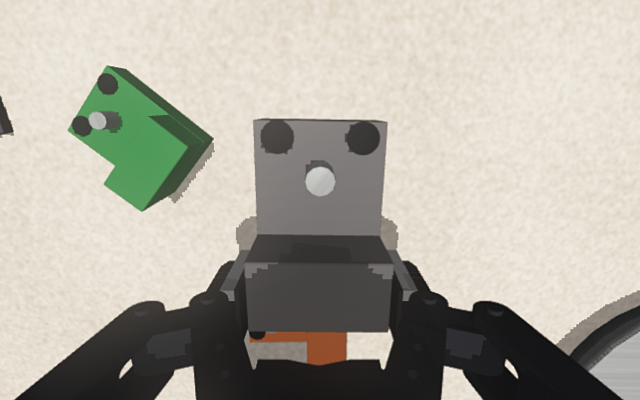

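```bash
python3 -m pendant '-1.5 -0.5 0 0;-3 -0.8 0 0;-3.5 -1 0 0;-3.5 -1 0 0;-3.5 -1 0 0;-3.5 -1 0 0;-3.5 -1 0 0;-3 -0.8 0 0'; python3 -m pendant '-2.5 -0.5 0 -3;-1.5 0 0 -3;0 0 0 -3;0 0 0 0'
python3 - <<'E'
from go import *
x,y=loc(BED,-.119-.0255,0);delta(x,y,.085,np.degrees(BED[2])+90); print(r.get_obs()["orientation"])
E
```

```text
clock: 6.68
tcp_pos: [0.4417, -0.0565, 0.0853]
orientation: [2.25, -2.182, 0.0]
contact_force: [1.2, -0.2, -5.6]
grip_width: 0.0551
clock: 7.02
tcp_pos: [0.4435, -0.0052, 0.0831]
orientation: [2.437, -1.972, -0.008]
contact_force: [0.2, -0.7, -5.1]
grip_width: 0.055
clk 7.02 tcp [ 0.4435 -0.0052  0.0831] yaw -78.0 tilt -1.000 w 0.0550 j7 -1.59 F [ 0.2 -0.7 -5.1]
target [ 0.4522 -0.0121  0.085 ] delta cm [ 0.86 -0.7  -0.19] turn -179.9  (alt 0.1)
[ 2.43696554 -1.97188072 -0.00774325]
```

Now above the bed. I'll correct the position, then refine the bed pose from the wrist camera and both fixed cameras.

```bash
python3 -m pendant '0.8 -0.7 0 0;0 0 0 0;0 0 0 0'
python3 - <<'E'
from go import *
from look import save
x,y=loc(BED,-.119-.0255,0);delta(x,y,.085,np.degrees(BED[2])+90)
o,f=save("wrist","pics/w9.png");R,t=wristRt(o,f)
P=[(-180,50,10),(-180,-50,10),(40,50,10),(40,-50,10),(0,0,51),(-32,0,27),(-24,28,34),(-24,-28,34),(-32,34,26),(-32,-34,26),(-160,34,26)]
print(np.round(proj(f,place(BED,P),R,t)).tolist())
E
```

```text
clock: 7.27
tcp_pos: [0.4507, -0.0138, 0.0819]
orientation: [2.431, -1.975, -0.011]
contact_force: [-1.8, 0.5, -5.7]
grip_width: 0.0549
clk 7.27 tcp [ 0.4507 -0.0138  0.0819] yaw -78.2 tilt -1.000 w 0.0549 j7 -1.58 F [-1.8  0.5 -5.7]
target [ 0.4522 -0.0121  0.085 ] delta cm [-0.13 -0.18 -0.32] turn 179.8  (alt -0.2)
[[252.0, 242.0], [379.0, 242.0], [232.0, -92.0], [396.0, -92.0], [313.0, -44.0], [314.0, 32.0], [266.0, 15.0], [361.0, 14.0], [259.0, 32.0], [369.0, 32.0], [268.0, 226.0]]
```

View pics/w9.png

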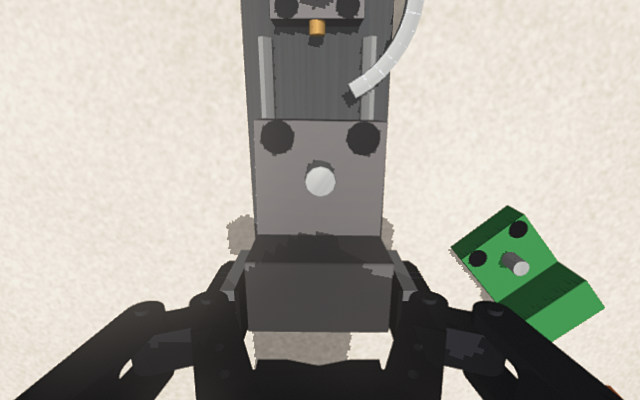

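Run:
```python
import cv2
w=cv2.imread('pics/w9.png')[0:125,220:440]
cv2.imwrite('pics/w9c.png',cv2.resize(cv2.convertScaleAbs(w,alpha=1.6),(792,450),interpolation=cv2.INTER_CUBIC))
w=cv2.imread('pics/w9.png')[110:340,225:415]
cv2.imwrite('pics/w9d.png',cv2.resize(cv2.convertScaleAbs(w,alpha=1.6),(475,575),interpolation=cv2.INTER_CUBIC))
```

```text
(no output)
```

View pics/w9c.png

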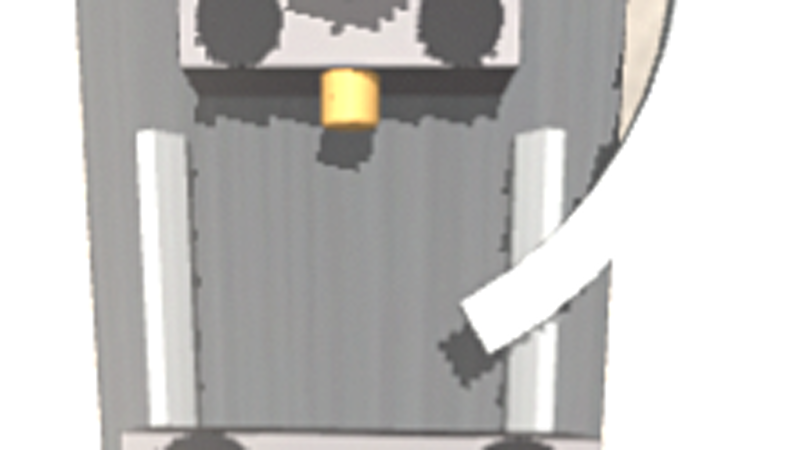

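View pics/w9d.png

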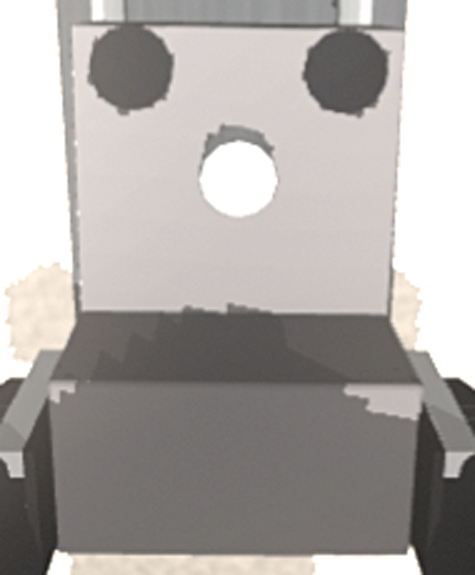

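Run:
```python
from go import *
f=r.grab_frame("wrist");o=r.get_obs();R,t=wristRt(o,f)
un=lambda c,x0,y0,s:(np.array(c,float)+.5)/s-.5+[x0,y0]
hp=[((-40,28,54),(57,552)),((-40,-28,54),(410,552)),((-10,28,54),(50,382)),((-10,-28,54),(420,382)),((40,28,24),(73,25)),((40,-28,24),(405,30)),((-10,28,24),(78,312)),((-10,-28,24),(390,318)),((18,0,42),(238,178))]
bp=[((-24,28,34),(182,67)),((-24,-28,34),(518,67)),((-32,0,27),(350,122)),((-32,34,26),(162,130)),((-32,-34,26),(545,130)),((-32,29.5,19),(189,133)),((-32,-29.5,19),(514,133)),((-105,29.5,19),(199,425)),((-105,-29.5,19),(503,425))]
P=np.array([a for a,_ in hp]);uv=un([b for _,b in hp],225,110,2.5)
s,fun=fit([(f,R,t,P,uv)],[.475,-.008,.2,.09]);h=s.x;print("half",h,np.degrees(h[2]));print(np.round(fun(h).reshape(-1,2),1).tolist())
K=np.array([[f["fx"],0,f["cx"]],[0,f["fy"],f["cy"]],[0,0,1]])
ok,rv,tv=cv2.solvePnP(P/1000.,uv,K,f["dist_coeffs"])
Rw=R.T@cv2.Rodrigues(rv)[0];print("pnp",R.T@(tv[:,0]-t),"up",Rw[:,2],"yaw",np.degrees(np.arctan2(Rw[1,0],Rw[0,0])))
bp2=bp[:7]
P=np.array([a for a,_ in bp2]);uv=un([b for _,b in bp2],220,0,3.6)
s,fun=fit([(f,R,t,P,uv)],BED);b=s.x;print("bed",b,np.degrees(b[2]));print(np.round(fun(b).reshape(-1,2),1).tolist())
# lateral centre of rails at bottom of crop
c,sn=np.cos(b[2]),np.sin(b[2]);d=h[:2]-b[:2];print("half in bed",c*d[0]+sn*d[1],-sn*d[0]+c*d[1],"dyaw",np.degrees(h[2]-b[2]))
for q in(-60,-80,-100):print(q,((proj(f,place(b,[(q,29.5,19),(q,-29.5,19)]),R,t)-[220,0])*3.6).round())
```

```text
half [ 0.47646539 -0.01003077  0.19759903  0.08683128] 11.321590700615166
[[0.9, -0.6], [-0.6, 0.5], [-0.7, -0.0], [1.2, 1.2], [-1.3, 0.4], [0.6, -0.3], [1.9, -2.4], [-0.9, -3.8], [-0.3, 1.6]]
pnp [ 0.47512085 -0.00992559  0.0868403 ] up [ 0.03660284 -0.0027297   0.99932616] yaw 11.037165162313913
bed [0.59258426 0.01539897 0.20700993] 11.860795143174412
[[-0.6, -0.3], [0.9, -0.4], [0.2, 1.3], [-2.4, -0.5], [0.9, -0.6], [-1.2, 0.6], [0.8, 0.6]]
half in bed -0.11886640936206719 -0.0010203669276942634 dyaw -0.539204442559246
-60 [[189. 300.]
 [510. 300.]]
-80 [[193. 412.]
 [506. 412.]]
-100 [[197. 519.]
 [503. 518.]]
```

Wrist fit: the half is 1.0 mm off-centre with 0.5° yaw error, and its face is 55 mm from the fixed face. I'll descend to just above the rails and re-measure.

```bash
python3 -m pendant '-0.1 0 0.6 -0.5;0 0 0.8 0;0 0 0.8 0;0 0 0.8 0;0 0 0.8 0;0 0 0.6 0;0 0 0.3 0;0 0 0 0'
cat > chk.py <<'E'
from go import *
BED[:]=[.5926,.0154,.2070]
def inbed():
    o=r.get_obs();Rm=Ro.from_rotvec(o["orientation"]).as_matrix()
    # half offset from TCP in tool frame, from measurement at clk 7.27
    T0=np.array([.4507,-.0138]);y0=np.radians(-78.2);h0=np.array([.47647,-.01003]);
    y=np.arctan2(Rm[1,0],Rm[0,0]);d=y-y0;c,s=np.cos(d),np.sin(d);v=h0-T0
    h=o["tcp_pos"][:2]+[c*v[0]-s*v[1],s*v[0]+c*v[1]]
    w=h-BED[:2];c,s=np.cos(BED[2]),np.sin(BED[2])
    print("clk %.2f"%o["clock"],"half in bed mm x %.1f y %.1f z %.1f dyaw %.2f gap %.1f"%((c*w[0]+s*w[1])*1e3,(-s*w[0]+c*w[1])*1e3,o["tcp_pos"][2]*1e3+5,11.32+np.degrees(d)-np.degrees(BED[2]),-64-(c*w[0]+s*w[1])*1e3),"F",np.round(o["contact_force"],1),"rv",np.round(o["orientation"],3),"w",round(o["grip_width"],4))
E
python3 - <<'E'
from chk import *
inbed()
E
```

```text
clock: 8.03
tcp_pos: [0.4489, -0.0144, 0.029]
orientation: [2.436, -1.967, -0.012]
contact_force: [-1.3, -0.4, -5.3]
grip_width: 0.0549
clk 8.03 half in bed mm x -120.8 y -1.1 z 34.0 dyaw -0.19 gap 56.8 F [-1.3 -0.4 -5.3] rv [ 2.436 -1.967 -0.012] w 0.0549
```

```bash
python3 -m pendant '-0.15 0 0 -0.2;0 0 0 0;0 0 0 0'
python3 - <<'E'
from chk import *
from look import save
inbed()
o,f=save("wrist","pics/w10.png")
w=cv2.imread('pics/w10.png')[0:260,200:440]
cv2.imwrite('pics/w10c.png',cv2.resize(cv2.convertScaleAbs(w,alpha=1.6),(552,598),interpolation=cv2.INTER_CUBIC))
R,t=wristRt(o,f);print(np.round(proj(f,place(BED,[(-24,28,34),(-24,-28,34),(-32,34,26),(-32,-34,26),(-32,0,27)]),R,t)-[200,0],1)*2.3)
E
```

```text
clock: 8.28
tcp_pos: [0.4486, -0.0126, 0.0288]
orientation: [2.44, -1.962, -0.013]
contact_force: [-0.9, -0.4, -5.2]
grip_width: 0.055
clk 8.28 half in bed mm x -120.6 y 0.9 z 33.8 dyaw 0.05 gap 56.6 F [-0.9 -0.4 -5.2] rv [ 2.44  -1.962 -0.013] w 0.055
[[137.08 -38.41]
 [432.63 -34.73]
 [115.46  19.32]
 [451.72  23.23]
 [283.82  19.32]]
```

View pics/w10c.png

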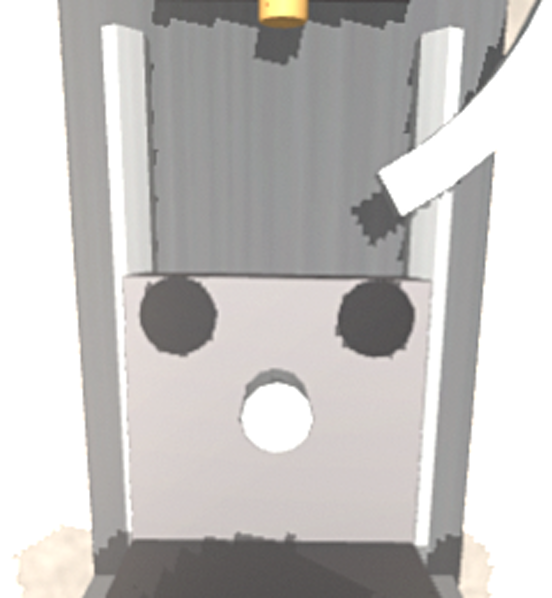

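```bash
python3 -m pendant '0.08 0 0.4 0;0 0 0.4 0;0 0 0.4 0;0 0 0.2 0;0 0 0 0'
python3 - <<'E'
from chk import *
inbed()
E
```

```text
clock: 8.75
tcp_pos: [0.4499, -0.0135, 0.0145]
orientation: [2.441, -1.964, -0.009]
contact_force: [0.8, 0.7, -5.0]
grip_width: 0.0551
clk 8.75 half in bed mm x -119.6 y -0.3 z 19.5 dyaw 0.03 gap 55.6 F [ 0.8  0.7 -5. ] rv [ 2.441 -1.964 -0.009] w 0.0551
```

```bash
python3 -m pendant '-0.03 0 0.3 0;0 0 0.25 0;0 0 0.2 0;0 0 0 0'
python3 - <<'E'
from chk import *
inbed()
E
```

```text
clock: 9.08
tcp_pos: [0.4496, -0.0132, 0.0059]
orientation: [2.441, -1.963, -0.01]
contact_force: [-0.6, -0.4, -4.6]
grip_width: 0.0547
clk 9.08 half in bed mm x -119.8 y 0.1 z 10.9 dyaw 0.04 gap 55.8 F [-0.6 -0.4 -4.6] rv [ 2.441 -1.963 -0.01 ] w 0.0547
```

```bash
python3 -m pendant '0 0 0.15 0;0 0 0 0'
python3 - <<'E'
from chk import *
inbed()
E
python3 -m pendant '0 0 0.15 0;0 0 0 0'
python3 - <<'E'
from chk import *
inbed()
E
```

```text
clock: 9.25
tcp_pos: [0.4496, -0.0131, 0.0042]
orientation: [2.441, -1.963, -0.01]
contact_force: [0.1, -0.5, -4.8]
grip_width: 0.0544
clk 9.25 half in bed mm x -119.8 y 0.1 z 9.2 dyaw 0.04 gap 55.8 F [ 0.1 -0.5 -4.8] rv [ 2.441 -1.963 -0.01 ] w 0.0544
clock: 9.42
tcp_pos: [0.4498, -0.0133, 0.0033]
orientation: [2.441, -1.964, -0.009]
contact_force: [-1.7, -1.2, 0.5]
grip_width: 0.0551
clk 9.42 half in bed mm x -119.7 y -0.1 z 8.3 dyaw 0.02 gap 55.7 F [-1.7 -1.2  0.5] rv [ 2.441 -1.964 -0.009] w 0.0551
```

The load is on the bed. I'll release so it stands flat, and look.

```bash
python3 -m pendant '0 0 0 0;0 0 0 0;0 0 0 0' 40
python3 - <<'E'
from chk import *
from look import save
inbed()
o,f=save("wrist","pics/w11.png");save("side","pics/d11.png")
w=cv2.imread('pics/w11.png')[0:360,160:480];d=cv2.imread('pics/d11.png')[180:260,250:370]
cv2.imwrite('pics/c11.png',np.hstack([cv2.convertScaleAbs(cv2.resize(w,(400,450)),alpha=1.6),cv2.convertScaleAbs(cv2.resize(d,(400,450)),alpha=1.6)]))
E
```

```text
clock: 9.67
tcp_pos: [0.4521, -0.013, 0.0044]
orientation: [2.443, -1.965, -0.004]
contact_force: [0.4, -0.5, -0.1]
grip_width: 0.0723
clk 9.67 half in bed mm x -117.3 y -0.2 z 9.4 dyaw 0.03 gap 53.3 F [ 0.4 -0.5 -0.1] rv [ 2.443 -1.965 -0.004] w 0.0723
```

View pics/c11.png

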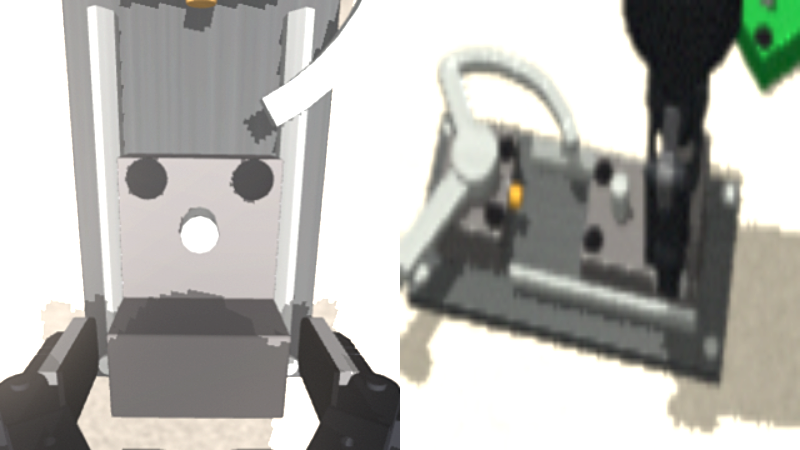

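The half stands flat between the rails with its grooves towards the fixed half, and the catch tip is ahead of its face. I'll regrip lightly and slide.

```bash
python3 -m pendant '0 0 0 0;0 0 0 0;0 0 0 0;0 0 0 0' 255 40
python3 - <<'E'
from chk import *
inbed()
E
python3 -m pendant '0 -0.4 0 0;0 -0.6 0 0;0 -0.6 0 0;0 -0.4 0 0;0 0 0 0'
python3 - <<'E'
from chk import *
inbed()
E
```

```text
clock: 10.1
tcp_pos: [0.4524, -0.0129, 0.0047]
orientation: [2.443, -1.966, -0.004]
contact_force: [0.2, 0.2, -0.1]
grip_width: 0.0552
clk 10.10 half in bed mm x -117.0 y -0.2 z 9.7 dyaw 0.02 gap 53.0 F [ 0.2  0.2 -0.1] rv [ 2.443 -1.966 -0.004] w 0.0552
clock: 10.52
tcp_pos: [0.4611, -0.0117, 0.0049]
orientation: [2.428, -1.957, -0.023]
contact_force: [2.2, -0.1, -1.7]
grip_width: 0.0554
clk 10.52 half in bed mm x -108.2 y -0.9 z 9.9 dyaw -0.08 gap 44.2 F [ 2.2 -0.1 -1.7] rv [ 2.428 -1.957 -0.023] w 0.0554
```

Run:
```python
from chk import *
from look import save
inbed()
o,f=save("wrist","pics/w12.png");save("side","pics/d12.png")
w=cv2.imread('pics/w12.png')[0:360,160:480];d=cv2.imread('pics/d12.png')[180:260,250:370]
cv2.imwrite('pics/c12.png',np.hstack([cv2.convertScaleAbs(cv2.resize(w,(400,450)),alpha=1.6),cv2.convertScaleAbs(cv2.resize(d,(400,450)),alpha=1.6)]))
```

```text
clk 10.52 half in bed mm x -108.2 y -0.9 z 9.9 dyaw -0.08 gap 44.2 F [ 2.2 -0.1 -1.7] rv [ 2.428 -1.957 -0.023] w 0.0554
```

View pics/c12.png

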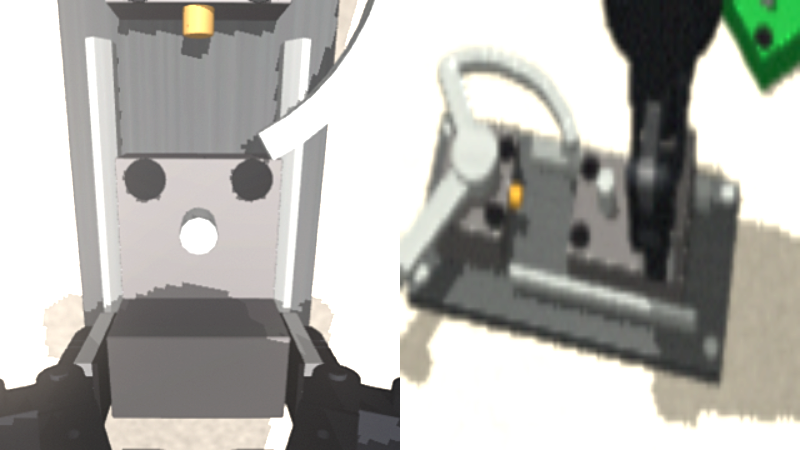

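```bash
python3 -m pendant '-0.05 -0.7 0 0;0 -0.7 0 0;0 -0.7 0 0;0 -0.5 0 0;0 0 0 0'
python3 - <<'E'
from chk import *
inbed()
E
python3 -m pendant '0 -0.7 0 0;0 -0.7 0 0;0 -0.5 0 0;0 0 0 0'
python3 - <<'E'
from chk import *
from look import save
inbed()
o,f=save("wrist","pics/w13.png");save("side","pics/d13.png")
w=cv2.imread('pics/w13.png')[0:360,160:480];d=cv2.imread('pics/d13.png')[180:260,250:370]
cv2.imwrite('pics/c13.png',np.hstack([cv2.convertScaleAbs(cv2.resize(w,(400,450)),alpha=1.6),cv2.convertScaleAbs(cv2.resize(d,(400,450)),alpha=1.6)]))
E
```

```text
clock: 11.03
tcp_pos: [0.4766, -0.009, 0.0048]
orientation: [2.412, -1.949, -0.04]
contact_force: [2.1, 1.0, -0.7]
grip_width: 0.0554
clk 11.03 half in bed mm x -92.5 y -1.5 z 9.8 dyaw -0.20 gap 28.5 F [ 2.1  1.  -0.7] rv [ 2.412 -1.949 -0.04 ] w 0.0554
clock: 11.37
tcp_pos: [0.489, -0.0071, 0.0047]
orientation: [2.402, -1.943, -0.052]
contact_force: [2.3, 1.0, -0.9]
grip_width: 0.0554
clk 11.37 half in bed mm x -80.0 y -2.2 z 9.7 dyaw -0.26 gap 16.0 F [ 2.3  1.  -0.9] rv [ 2.402 -1.943 -0.052] w 0.0554
```

View pics/c13.png

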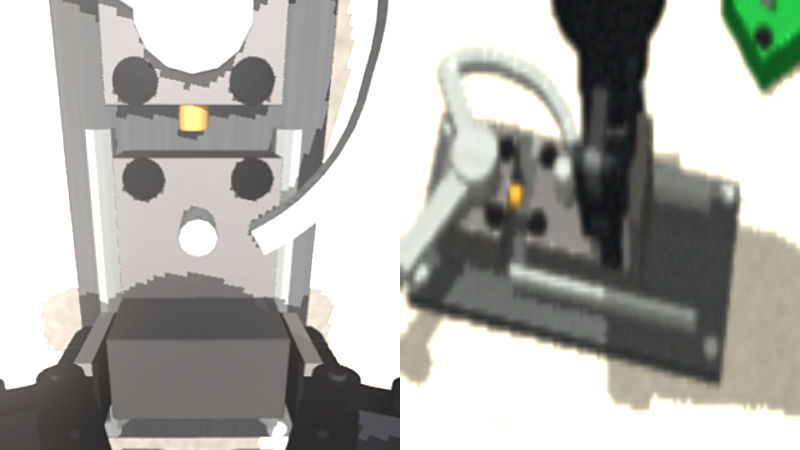

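Gap is now about 16 mm: 50 px between the top edges at 3.07 px/mm. The pin is passing beside the catch tip cleanly. A short further slide, watching the force.

```bash
python3 -m pendant '-0.08 -0.5 0 0;-0.05 -0.4 0 0;0 0 0 0'
python3 - <<'E'
from chk import *
from look import save
inbed()
o,f=save("wrist","pics/w14.png")
w=cv2.imread('pics/w14.png')[0:200,210:430]
cv2.imwrite('pics/c14.png',cv2.resize(cv2.convertScaleAbs(w,alpha=1.6),(660,600),interpolation=2))
E
```

```text
clock: 11.72
tcp_pos: [0.4928, -0.0061, 0.0046]
orientation: [2.394, -1.939, -0.059]
contact_force: [3.2, 1.9, 0.1]
grip_width: 0.0554
clk 11.72 half in bed mm x -76.0 y -2.0 z 9.6 dyaw -0.33 gap 12.0 F [3.2 1.9 0.1] rv [ 2.394 -1.939 -0.059] w 0.0554
```

View pics/c14.png

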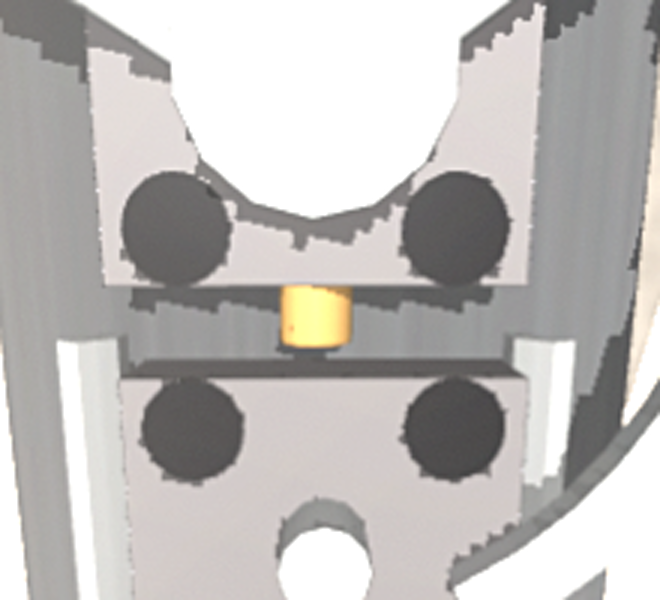

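```bash
python3 -m pendant '-0.08 -0.5 0 0;-0.05 -0.5 0 0;0 0 0 0'
python3 - <<'E'
from chk import *
from look import save
inbed()
o,f=save("wrist","pics/w15.png")
w=cv2.imread('pics/w15.png')[0:200,210:430]
cv2.imwrite('pics/c15.png',cv2.resize(cv2.convertScaleAbs(w,alpha=1.6),(660,600),interpolation=2))
E
```

```text
clock: 12.02
tcp_pos: [0.4965, -0.0052, 0.0045]
orientation: [2.385, -1.934, -0.069]
contact_force: [0.5, 2.1, 0.2]
grip_width: 0.0554
clk 12.02 half in bed mm x -72.3 y -1.9 z 9.5 dyaw -0.40 gap 8.3 F [0.5 2.1 0.2] rv [ 2.385 -1.934 -0.069] w 0.0554
```

View pics/c15.png

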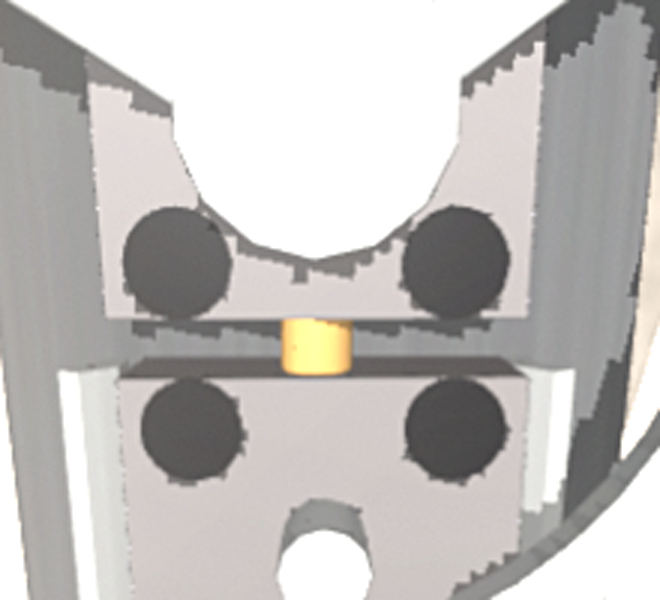

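```bash
python3 -m pendant '-0.05 -0.3 0 0;0 0 0 0'
python3 - <<'E'
from chk import *
inbed()
E
python3 -m pendant '0 0 0 0;0 0 0 0;0 0 0 0;0 0 0 0;0 0 0 0' 0
python3 - <<'E'
from chk import *
from look import save
inbed()
o,f=save("wrist","pics/w16.png")
w=cv2.imread('pics/w16.png')[0:360,160:480]
cv2.imwrite('pics/c16.png',cv2.resize(cv2.convertScaleAbs(w,alpha=1.6),(533,600),interpolation=2))
E
```

```text
clock: 12.23
tcp_pos: [0.4963, -0.0052, 0.0044]
orientation: [2.38, -1.932, -0.074]
contact_force: [1.4, 1.4, 1.7]
grip_width: 0.0555
clk 12.23 half in bed mm x -72.4 y -1.9 z 9.4 dyaw -0.43 gap 8.4 F [1.4 1.4 1.7] rv [ 2.38  -1.932 -0.074] w 0.0555
clock: 12.65
tcp_pos: [0.4966, -0.0051, 0.0033]
orientation: [2.381, -1.931, -0.074]
contact_force: [-0.6, -0.3, -0.0]
grip_width: 0.0855
clk 12.65 half in bed mm x -72.2 y -1.9 z 8.3 dyaw -0.42 gap 8.2 F [-0.6 -0.3 -0. ] rv [ 2.381 -1.931 -0.074] w 0.0855
```

View pics/c16.png

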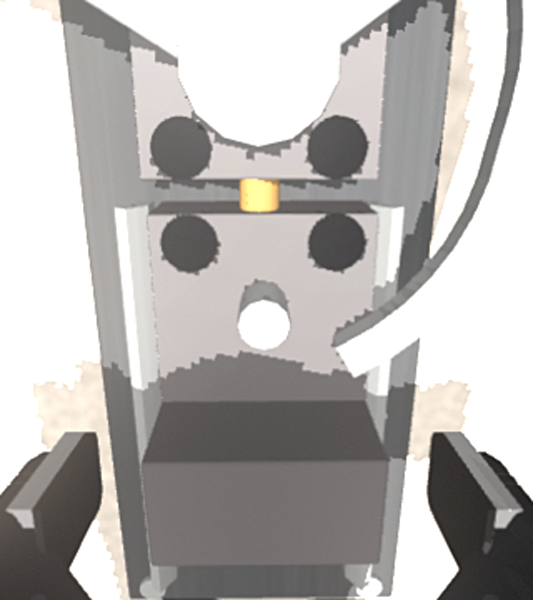

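```bash
cat > plane.py <<'E'
from geo import *
def unplane(f,R,t,uv,z):
    K=np.array([[f["fx"],0,f["cx"]],[0,f["fy"],f["cy"]],[0,0,1]])
    n=cv2.undistortPoints(np.array(uv,float).reshape(-1,1,2),K,f["dist_coeffs"])[:,0]
    C=-R.T@t;d=np.c_[n,np.ones(len(n))]@R;return C+d*((z-C[2])/d[:,2])[:,None]
E
python3 - <<'E'
from plane import *; from look import save
o,f=save("wrist","pics/w17.png");R,t=wristRt(o,f)
w=cv2.imread('pics/w17.png')[90:160,230:410]
cv2.imwrite('pics/c17.png',cv2.resize(cv2.convertScaleAbs(w,alpha=1.6),(792,308),interpolation=2))
uv=np.array([(140,180),(386,179),(148,213),(377,213)])/1.6667+[160,0]
W=unplane(f,R,t,uv,.034);print(W.round(4).tolist())
print(np.hypot(*(W[1]-W[0])[:2]),np.hypot(*(W[3]-W[2])[:2]))
u=W[1]-W[0];u/=np.linalg.norm(u);n=np.array([-u[1],u[0]]);print([(w[:2]-W[0][:2])@n*1e3 for w in W])
E
```

```text
[[0.5628, 0.0378, 0.034], [0.5749, -0.0184, 0.034], [0.5557, 0.0349, 0.034], [0.5669, -0.0185, 0.034]]
0.057441696777915933 0.05459705409456809
[np.float64(0.0), np.float64(3.2752089212349437e-16), np.float64(-7.626554888072308), np.float64(-7.871789771051988)]
```

View pics/c17.png

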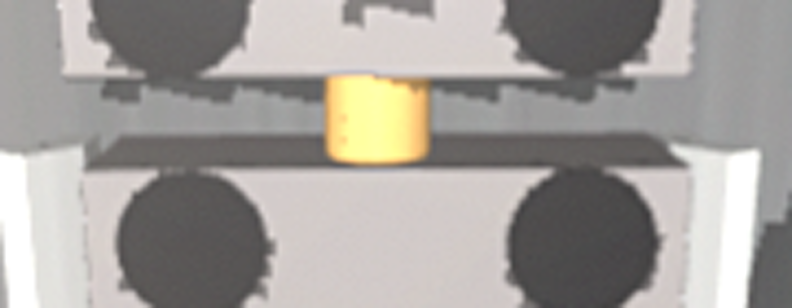

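Gap is about 7.7 mm, just touching the ejector pin, and the half stayed put on release. Raising clear and heading to the handle.

```bash
python3 -m pendant '0 0 -0.8 0;0 0 -1.2 0;0 0 -1.5 0;0 0 -1.8 0;0 0 -1.8 0;0 0 -1.8 0;0 0 -1.8 0;0 0 0 0'
python3 - <<'E'
from chk import *
from look import save
inbed()
c=np.radians(60)+BED[2];delta(BED[0]+.085*np.cos(c),BED[1]+.085*np.sin(c),.11,np.degrees(c)-90)
o,f=save("wrist","pics/w18.png")
E
```

```text
clock: 13.42
tcp_pos: [0.5051, -0.0017, 0.1171]
orientation: [2.38, -1.93, -0.077]
contact_force: [1.3, -0.1, -0.6]
grip_width: 0.0856
clk 13.42 half in bed mm x -63.1 y -0.3 z 122.1 dyaw -0.38 gap -0.9 F [ 1.3 -0.1 -0.6] rv [ 2.38  -1.93  -0.077] w 0.0856
clk 13.42 tcp [ 0.5051 -0.0017  0.1171] yaw -78.0 tilt -0.996 w 0.0856 j7 -1.59 F [ 1.3 -0.1 -0.6]
target [0.6191 0.0962 0.11  ] delta cm [ -7.22 -13.18  -0.56] turn -59.9  (alt 120.1)
```

View pics/w18.png

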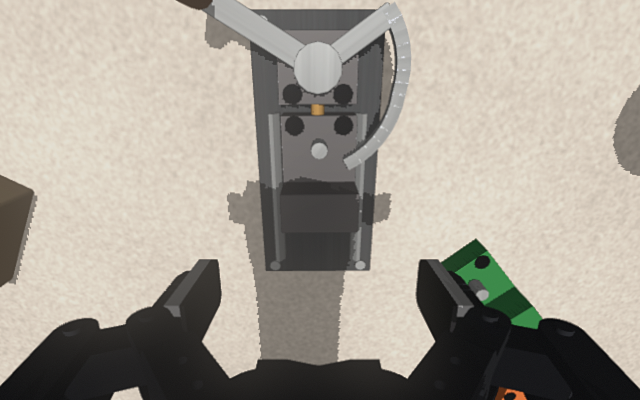

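```bash
python3 -m pendant '0 -2 0 -6;0 -2 0 -7;0 -2 0 -7;0 0 0 -7;0 0 0 -7;0 0 0 -7;0 0 0 -7;0 0 0 -7'
python3 - <<'E'
from chk import *
from look import save
c=np.radians(60)+BED[2];delta(BED[0]+.085*np.cos(c),BED[1]+.085*np.sin(c),.11,np.degrees(c)-90)
o=r.get_obs();print("toolz",Ro.from_rotvec(o["orientation"]).as_matrix()[:,2], o["joints"].round(2))
E
```

```text
clock: 14.13
tcp_pos: [0.5584, 0.0172, 0.1054]
orientation: [3.036, -0.584, -0.139]
contact_force: [0.3, -0.5, 0.8]
grip_width: 0.0852
clk 14.13 tcp [0.5584 0.0172 0.1054] yaw -21.9 tilt -0.995 w 0.0852 j7 -0.74 F [ 0.3 -0.5  0.8]
target [0.6191 0.0962 0.11  ] delta cm [ 2.63 -9.53 -1.27] turn -3.8  (alt 176.2)
toolz [-0.0967834  -0.02915846 -0.99487826] [ 0.16  0.49 -0.41  1.82  0.24  0.99 -0.74]
```

```bash
python3 -m pendant '0.8 -2.5 -0.3 -3.8;0.8 -3 -0.3 0;0.8 -3 -0.3 0;0 0 0 0'
python3 - <<'E'
from chk import *
from look import save
c=np.radians(60)+BED[2];px,py=BED[0]+.085*np.cos(c),BED[1]+.085*np.sin(c)
o=r.get_obs();tz=Ro.from_rotvec(o["orientation"]).as_matrix()[:,2]
g=.05*tz;delta(px+g[0],py+g[1],.11,np.degrees(c)-90)
o,f=save("wrist","pics/w19.png");R,t=wristRt(o,f)
print(proj(f,[[px,py,.113]],R,t),"hub",proj(f,[[BED[0],BED[1],.051]],R,t))
save("scene","pics/s19.png")
E
```

```text
clock: 14.47
tcp_pos: [0.6069, 0.0882, 0.1029]
orientation: [3.054, -0.476, -0.154]
contact_force: [0.2, 0.7, 0.6]
grip_width: 0.0856
clk 14.47 tcp [0.6069 0.0882 0.1029] yaw -17.9 tilt -0.994 w 0.0856 j7 -0.77 F [0.2 0.7 0.6]
target [0.6138 0.0946 0.11  ] delta cm [ 0.4  -0.78 -0.79] turn 0.3  (alt -179.7)
[[333.17473537 227.44153013]] hub [[334.78580559 295.1144016 ]]
```

View pics/w19.png

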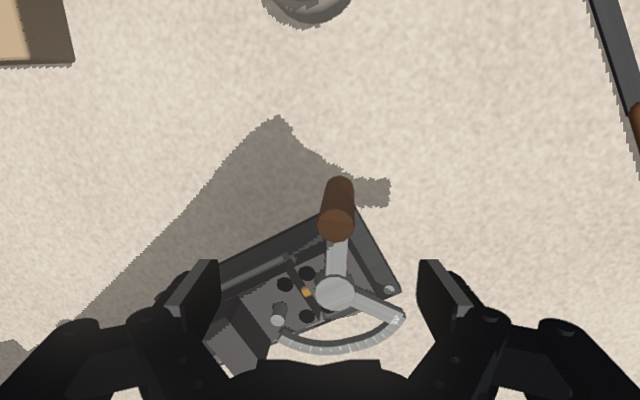

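The post top is at (336,226) against a predicted (333,227), and the hub at (335,294) matches. Aligning and descending.

```bash
python3 -m pendant '0.5 -0.8 0 0;0 0 0 0;0 0 0 0'
cat > post.py <<'E'
from chk import *
def post(cam,z=.043,L=.05,show=True,dx=0.0):
    c=np.radians(60)+BED[2]-cam;px,py=BED[0]+.085*np.cos(c),BED[1]+.085*np.sin(c)
    o=r.get_obs();Rm=Ro.from_rotvec(o["orientation"]).as_matrix();tz=Rm[:,2]
    g=L*tz; gp=o["tcp_pos"]-g; e=gp[:2]-BED[:2]
    print("grip pt",gp.round(4),"rad %.1f cam(by grip) %.3f"%(np.hypot(*e)*1e3,np.radians(60)+BED[2]-np.arctan2(e[1],e[0])),"toolz",tz.round(3),"M",o["moment"].round(2))
    delta(px+g[0],py+g[1],z,np.degrees(c)-90)
E
python3 - <<'E'
from post import *
post(0.0)
E
```

```text
clock: 14.82
tcp_pos: [0.6106, 0.0857, 0.0996]
orientation: [3.044, -0.484, -0.162]
contact_force: [0.1, -0.2, -0.2]
grip_width: 0.0849
grip pt [0.6162 0.0876 0.1493] rad 76.0 cam(by grip) -0.001 toolz [-0.112 -0.038 -0.993] M [ 0.   -0.11 -0.02]
clk 14.82 tcp [0.6106 0.0857 0.0996] yaw -18.3 tilt -0.993 w 0.0849 j7 -0.78 F [ 0.1 -0.2 -0.2]
target [0.6135 0.0943 0.043 ] delta cm [ 0.54 -1.3   5.56] turn -0.1  (alt 179.9)
```

```bash
python3 -m pendant '0.3 -0.9 0.5 0;0.3 -0.5 1 0;0 0 1 0;0 0 0.3 0'
python3 - <<'E'
from post import *
post(0.0)
E
```

```text
clock: 15.15
tcp_pos: [0.6184, 0.0952, 0.0682]
orientation: [3.043, -0.488, -0.159]
contact_force: [-0.3, -0.1, -0.9]
grip_width: 0.0852
grip pt [0.6239 0.0971 0.1179] rad 87.5 cam(by grip) 0.049 toolz [-0.11  -0.038 -0.993] M [ 0.06 -0.06  0.04]
clk 15.15 tcp [0.6184 0.0952 0.0682] yaw -18.4 tilt -0.993 w 0.0852 j7 -0.80 F [-0.3 -0.1 -0.9]
target [0.6135 0.0943 0.043 ] delta cm [-0.19  0.06  2.56] turn -0.3  (alt 179.7)
```

```bash
python3 -m pendant '0 0.1 0.8 0;0 0 0.8 0;0 0 0.6 0;0 0 0.3 0'
python3 - <<'E'
from post import *
from look import save
post(0.0)
o,f=save("wrist","pics/w20.png")
E
```

```text
clock: 15.48
tcp_pos: [0.6135, 0.0923, 0.0391]
orientation: [3.042, -0.488, -0.164]
contact_force: [0.3, -0.0, -0.1]
grip_width: 0.0851
grip pt [0.6191 0.0943 0.0888] rad 83.2 cam(by grip) 0.008 toolz [-0.114 -0.039 -0.993] M [ 0.05 -0.15  0.01]
clk 15.48 tcp [0.6135 0.0923 0.0391] yaw -18.4 tilt -0.993 w 0.0851 j7 -0.82 F [ 0.3 -0.  -0.1]
target [0.6134 0.0942 0.043 ] delta cm [-0.1  -0.15 -0.39] turn -0.3  (alt 179.7)
```

View pics/w20.png

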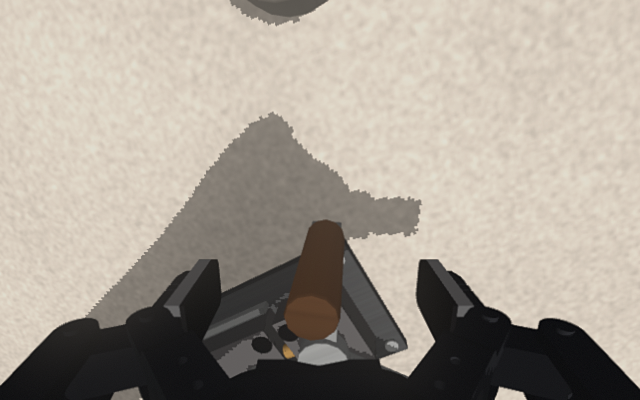

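The post's top (312,310) lies between the pads (218 to 420). Closing.

```bash
python3 -m pendant '0 0 0 0;0 0 0 0;0 0 0 0;0 0 0 0;0 0 0 0;0 0 0 0;0 0 0 0' 255 50
python3 - <<'E'
from post import *
from look import save
post(0.0)
o,f=save("wrist","pics/w21.png")
E
```

```text
clock: 16.12
tcp_pos: [0.6141, 0.0922, 0.04]
orientation: [3.042, -0.488, -0.16]
contact_force: [-1.7, 1.1, -4.2]
grip_width: 0.0202
grip pt [0.6197 0.0942 0.0896] rad 83.3 cam(by grip) 0.015 toolz [-0.111 -0.039 -0.993] M [-0.41 -1.01 -0.12]
clk 16.12 tcp [0.6141 0.0922 0.04  ] yaw -18.4 tilt -0.993 w 0.0202 j7 -0.82 F [-1.7  1.1 -4.2]
target [0.6135 0.0942 0.043 ] delta cm [-0.15 -0.15 -0.3 ] turn -0.3  (alt 179.7)
```

View pics/w21.png

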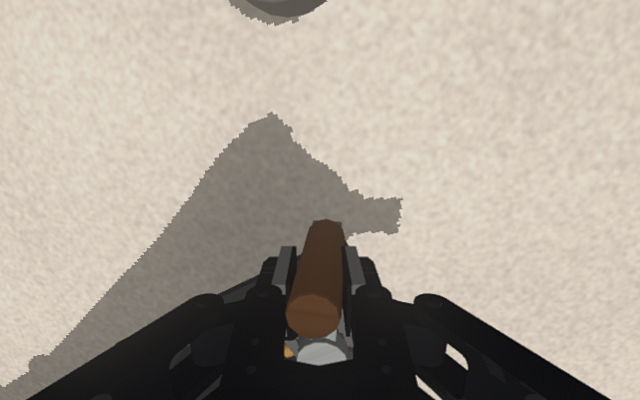

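Gripped at 20.2 mm. Turning clockwise, which is tool +x together with +turn.

```bash
python3 -m pendant '0.6 0.02 0 4;0.6 0.02 0 4;0.6 0.02 0 4;0.6 0.02 0 4'
python3 - <<'E'
from post import *
post(0.28)
E
```

```text
clock: 16.5
tcp_pos: [0.6362, 0.0803, 0.04]
orientation: [2.926, -0.913, -0.142]
contact_force: [-2.3, -0.5, 2.4]
grip_width: 0.0199
grip pt [0.6417 0.0824 0.0896] rad 83.1 cam(by grip) 0.316 toolz [-0.11  -0.042 -0.993] M [-0.57 -0.24  0.06]
clk 16.50 tcp [0.6362 0.0803 0.04  ] yaw -34.8 tilt -0.993 w 0.0199 j7 -1.04 F [-2.3 -0.5  2.4]
target [0.6349 0.0836 0.043 ] delta cm [-0.32 -0.17 -0.3 ] turn -0.7  (alt 179.3)
```

```bash
python3 -m pendant '0.7 0.03 0 4.5;0.7 0.03 0 4.5;0.7 0.03 0 4.5;0.7 0.03 0 4.5;0.7 0.03 0 4.5'
python3 - <<'E'
from post import *
post(0.7)
E
```

```text
clock: 16.92
tcp_pos: [0.6587, 0.0539, 0.0405]
orientation: [2.661, -1.481, -0.119]
contact_force: [-4.5, 2.2, 2.0]
grip_width: 0.0188
grip pt [0.6644 0.0561 0.0901] rad 82.6 cam(by grip) 0.739 toolz [-0.114 -0.044 -0.992] M [-0.08  0.25 -0.16]
clk 16.92 tcp [0.6587 0.0539 0.0405] yaw -58.3 tilt -0.992 w 0.0188 j7 -1.34 F [-4.5  2.2  2. ]
target [0.6592 0.0579 0.043 ] delta cm [-0.33 -0.22 -0.27] turn -0.0  (alt 180.0)
```

```bash
python3 - <<'E'
from look import save
import cv2,numpy as np
save("side","pics/d22.png");save("scene","pics/s22.png")
d=cv2.imread('pics/d22.png')[170:260,220:370];s=cv2.imread('pics/s22.png')[190:310,240:360]
cv2.imwrite('pics/c22.png',cv2.convertScaleAbs(np.hstack([cv2.resize(d,(450,400),interpolation=2),cv2.resize(s,(350,400),interpolation=2)]),alpha=1.6))
E
python3 -m pendant '0.7 0.03 0 4.5;0.7 0.03 0 4.5;0.7 0.03 0 4.5'
python3 - <<'E'
from post import *
post(1.0)
E
```

```text
clock: 17.27
tcp_pos: [0.6655, 0.038, 0.0404]
orientation: [2.468, -1.769, -0.108]
contact_force: [-1.8, -0.7, 1.6]
grip_width: 0.0184
grip pt [0.6713 0.0401 0.09  ] rad 82.5 cam(by grip) 0.950 toolz [-0.118 -0.042 -0.992] M [0.74 0.45 0.17]
clk 17.27 tcp [0.6655 0.038  0.0404] yaw -71.2 tilt -0.992 w 0.0184 j7 -1.51 F [-1.8 -0.7  1.6]
target [0.669  0.0347 0.043 ] delta cm [ 0.43 -0.19 -0.29] turn 4.2  (alt -175.8)
```

View pics/c22.png

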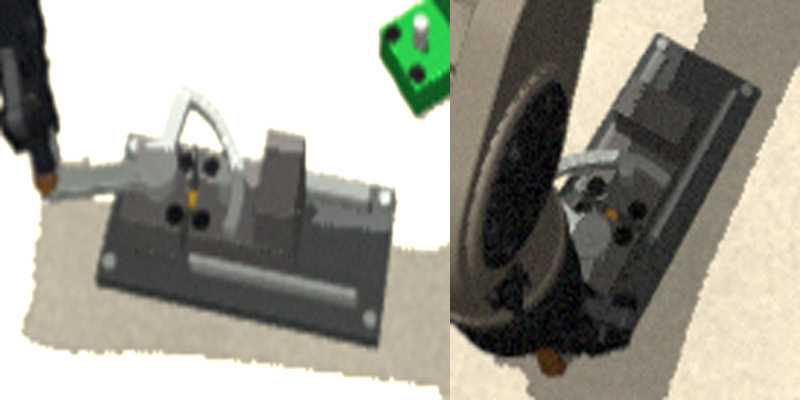

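The crescent is sweeping in behind the pin, and the half is upright. Continuing.

```bash
python3 -m pendant '0.8 -0.03 -0.05 4.5;0.8 -0.03 -0.05 4.5;0.8 -0.03 0 4.5'
python3 - <<'E'
from post import *
post(1.2)
E
```

```text
clock: 17.52
tcp_pos: [0.6682, 0.021, 0.0404]
orientation: [2.239, -2.04, -0.106]
contact_force: [-3.3, 1.6, 3.0]
grip_width: 0.0188
grip pt [0.6745 0.0228 0.09  ] rad 82.2 cam(by grip) 1.164 toolz [-0.126 -0.035 -0.991] M [1.63 0.75 0.1 ]
clk 17.52 tcp [0.6682 0.021  0.0404] yaw -84.6 tilt -0.991 w 0.0188 j7 -1.68 F [-3.3  1.6  3. ]
target [0.6712 0.0183 0.043 ] delta cm [ 0.31 -0.24 -0.28] turn 2.3  (alt -177.7)
```

```bash
python3 -m pendant '0.8 -0.03 -0.05 4.5;0.8 -0.03 -0.05 4.5;0.8 -0.03 0 4.5'
python3 - <<'E'
from post import *
post(1.45)
E
```

```text
clock: 17.77
tcp_pos: [0.6673, 0.0034, 0.0405]
orientation: [1.983, -2.284, -0.1]
contact_force: [-1.7, -0.2, 2.3]
grip_width: 0.0189
grip pt [0.6738 0.0046 0.0901] rad 81.9 cam(by grip) 1.386 toolz [-0.13  -0.025 -0.991] M [2.23 0.34 0.27]
clk 17.77 tcp [0.6673 0.0034 0.0405] yaw -97.9 tilt -0.991 w 0.0189 j7 -1.85 F [-1.7 -0.2  2.3]
target [ 0.6695 -0.0024  0.043 ] delta cm [ 0.55 -0.26 -0.26] turn 3.3  (alt -176.7)
```

```bash
python3 -m pendant '0.7 -0.03 0 4;0.7 -0.03 0 4'
python3 - <<'E'
from post import *
post(1.571)
E
python3 -m pendant '0.6 -0.02 0 3;0.6 0 0 1'
python3 - <<'E'
from post import *
post(1.571)
E
```

```text
clock: 17.93
tcp_pos: [0.6648, -0.0074, 0.0405]
orientation: [1.818, -2.416, -0.096]
contact_force: [-2.3, -1.1, -1.0]
grip_width: 0.0186
grip pt [ 0.6714 -0.0065  0.0901] rad 81.7 cam(by grip) 1.525 toolz [-0.131 -0.019 -0.991] M [ 2.55 -0.2   0.38]
clk 17.93 tcp [ 0.6648 -0.0074  0.0405] yaw -105.9 tilt -0.991 w 0.0186 j7 -1.95 F [-2.3 -1.1 -1. ]
target [ 0.6668 -0.012   0.043 ] delta cm [ 0.4  -0.29 -0.26] turn 2.3  (alt -177.7)
clock: 18.1
tcp_pos: [0.6636, -0.0093, 0.0412]
orientation: [1.742, -2.484, -0.102]
contact_force: [10.3, 12.0, -11.9]
grip_width: 0.019
grip pt [ 0.6699 -0.009   0.0908] rad 81.1 cam(by grip) 1.560 toolz [-0.125 -0.006 -0.992] M [ 3.39 -2.68 -0.18]
clk 18.10 tcp [ 0.6636 -0.0093  0.0412] yaw -109.7 tilt -0.992 w 0.0190 j7 -1.99 F [ 10.3  12.  -11.9]
target [ 0.6671 -0.0114  0.043 ] delta cm [ 0.09 -0.37 -0.22] turn -1.6  (alt 178.4)
```

The force jumped to about 16 N, which reads as the stop. One small extra push to be sure, then look.

```bash
python3 -m pendant '0.5 0 0 0;0.5 0 0 0'
python3 - <<'E'
from post import *
from look import save
post(1.571)
save("side","pics/d23.png");save("scene","pics/s23.png");save("wrist","pics/w23.png")
d=cv2.imread('pics/d23.png')[170:260,220:370];s=cv2.imread('pics/s23.png')[190:310,240:360]
cv2.imwrite('pics/c23.png',cv2.convertScaleAbs(np.hstack([cv2.resize(d,(450,400),interpolation=2),cv2.resize(s,(350,400),interpolation=2)]),alpha=1.6))
E
```

```text
clock: 18.27
tcp_pos: [0.6643, -0.0086, 0.0413]
orientation: [1.763, -2.485, -0.11]
contact_force: [2.4, 6.8, -2.1]
grip_width: 0.019
grip pt [ 0.6701 -0.0089  0.091 ] rad 81.2 cam(by grip) 1.558 toolz [-0.117  0.005 -0.993] M [ 2.11 -1.31 -0.17]
clk 18.27 tcp [ 0.6643 -0.0086  0.0413] yaw -109.2 tilt -0.993 w 0.0190 j7 -1.98 F [ 2.4  6.8 -2.1]
target [ 0.6675 -0.0108  0.043 ] delta cm [ 0.1  -0.36 -0.2 ] turn -1.0  (alt 179.0)
```

View pics/c23.png

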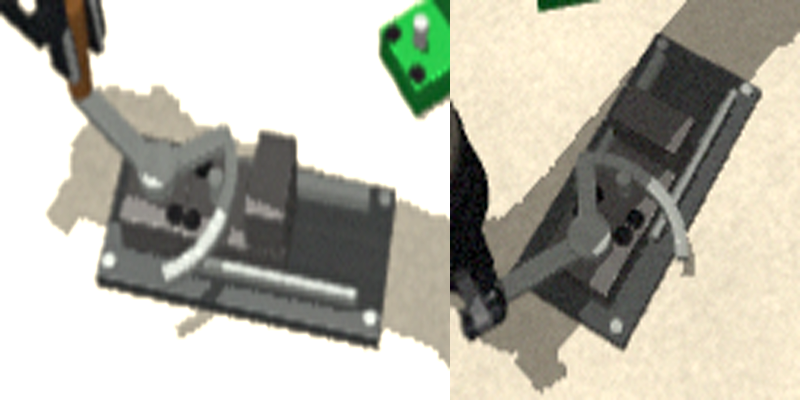

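View pics/w23.png

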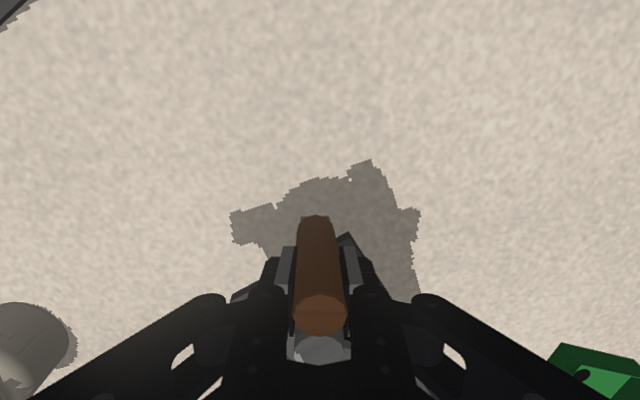

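The halves are shut with the pin inside the crescent. Releasing, rising clear, and verifying the angle.

```bash
python3 -m pendant '0 0 0 0;0 0 0 0;0 0 0 0;0 0 0 0;0 0 0 0;0 0 0 0' 0; python3 -m pendant '0 0 -1 0;0 0 -1.5 0;0 0 -2 0;0 0 -2 0;0 0 -2 0;0 0 -2 0;0 0 -2 0;0 0 -1 0'
python3 - <<'E'
from post import *
from look import save
post(1.571)
o,f=save("wrist","pics/w24.png");R,t=wristRt(o,f)
S=save("scene","pics/s24.png")[1];D=save("side","pics/d24.png")[1]
for cam in(1.45,1.571):
    c=np.radians(60)+BED[2]-cam;X=[[BED[0]+.085*np.cos(c),BED[1]+.085*np.sin(c),.113]]
    print(cam,proj(f,X,R,t),proj(S,X),proj(D,X))
print("hub",proj(f,[[BED[0],BED[1],.051]],R,t))
d=cv2.imread('pics/d24.png')[150:260,220:370];s=cv2.imread('pics/s24.png')[190:310,240:360]
cv2.imwrite('pics/c24.png',cv2.convertScaleAbs(np.hstack([cv2.resize(d,(450,330),interpolation=2),cv2.resize(s,(330,330),interpolation=2)]),alpha=1.6))
E
```

```text
clock: 18.92
tcp_pos: [0.6645, -0.0065, 0.0413]
orientation: [1.778, -2.477, -0.112]
contact_force: [-0.1, 0.2, 0.5]
grip_width: 0.0857
clock: 19.58
tcp_pos: [0.6784, -0.0102, 0.1828]
orientation: [1.772, -2.473, -0.114]
contact_force: [1.2, -0.7, 1.0]
grip_width: 0.0852
grip pt [ 0.6845 -0.0104  0.2324] rad 95.5 cam(by grip) 1.528 toolz [-0.122  0.004 -0.993] M [-0.01 -0.17  0.02]
clk 19.58 tcp [ 0.6784 -0.0102  0.1828] yaw -108.6 tilt -0.993 w 0.0852 j7 -1.96 F [ 1.2 -0.7  1. ]
target [ 0.6673 -0.0109  0.043 ] delta cm [-0.07 -0.61 14.01] turn -0.5  (alt 179.5)
1.45 [[303.41422787 200.39500945]] [[247.1171623  270.09484725]] [[240.30858498 172.62654574]]
1.571 [[317.04423035 199.35437677]] [[244.62040414 265.90710244]] [[243.43409582 170.02906035]]
hub [[315.87666165 252.75097926]]
```

View pics/w24.png

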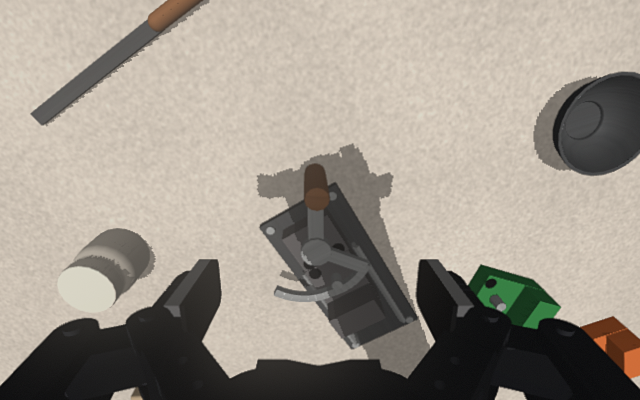

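View pics/c24.png

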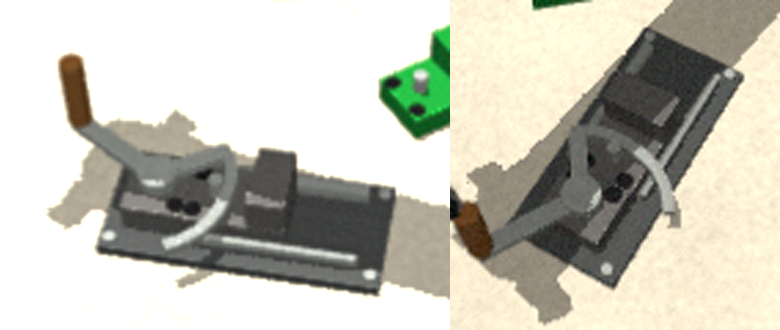

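The post top is seen at (317,199), matching the closed prediction (317.0,199.4). A final enlarged check of the parting line and the bystanders:

Run:
```python
import cv2,numpy as np
w=cv2.imread('pics/w24.png')[150:360,240:440];d=cv2.imread('pics/d24.png')[185:245,250:320]
cv2.imwrite('pics/c25.png',cv2.convertScaleAbs(np.hstack([cv2.resize(w,(400,420),interpolation=2),cv2.resize(d,(400,420),interpolation=2)]),alpha=2.2))
a=cv2.imread('pics/d0.png') if 0 else cv2.imread('pics/side0.png');b=cv2.imread('pics/d24.png')
for n,(x0,y0,x1,y1) in dict(brick=(255,310,345,395),jar=(180,255,225,305),pan=(290,110,335,145),green=(340,150,395,200)).items():
    print(n,np.abs(a[y0:y1,x0:x1].astype(int)-b[y0:y1,x0:x1]).mean().round(1))
```

```text
brick 9.4
jar 9.1
pan 6.6
green 17.6
```

View pics/c25.png

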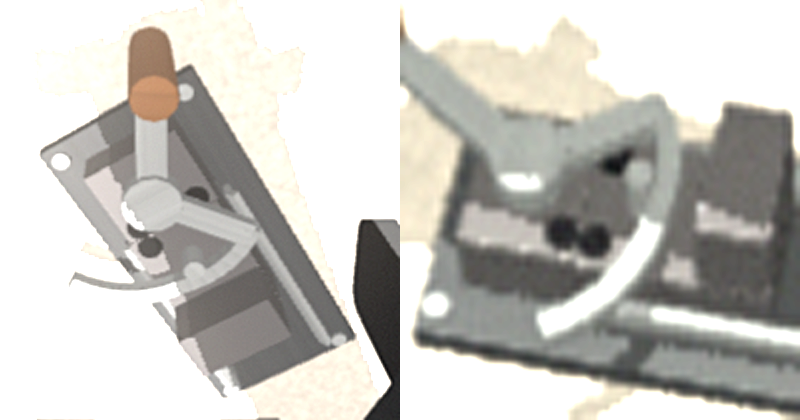

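View pics/d24.png

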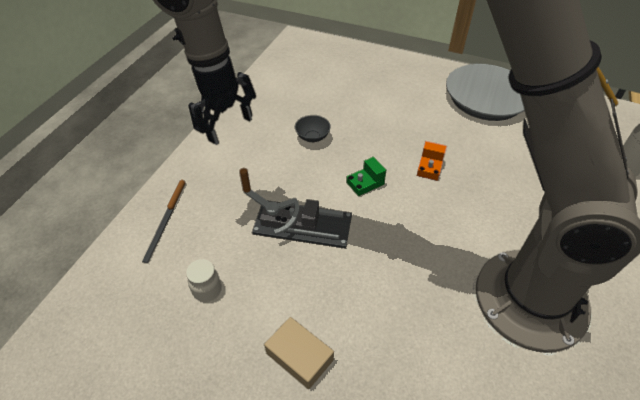

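The halves are shut with the pin inside the crescent, and the bystanders are at their original pixels. Handing in.

Run:
```python
from bench import r
print(r.hand_in(), r.get_obs()["clock"])
```

```text
the job is handed in; nothing more can be done
the job is handed in; nothing more can be done
```

The mould is closed and handed in at about 20 s of the 59 s allowed. I stood the grey half between the rails and slid it under the open catch to a gap of about 7.7 mm, just touching the ejector pin. Then I gripped the handle post and turned the catch clockwise to its stop.

**Last checks that agreed:**
- The handle post is at pixel (317,199) in the wrist view; the prediction for fully closed is (317.0,199.4).
- Force rose to about 16 N at the end of the turn and the handle then moved no further, which reads as the stop.
- The side and wrist views show no visible gap between the halves and the pin inside the crescent.
- The brick, jar, pan and both look-alikes appear in the same places in the side view as at the start, and the gripper is clear of everything.

**What failed or disagreed:**
- **First grasp:** it closed on nothing just above the block. The real fingertips sit about 32 mm behind the reported tool point, so I allowed for that from then on.
- **Tool tilt:** sliding the half tilted the tool about 5°, and this grew to about 7.5° by the turn. I couldn't correct it with the available moves; the half stayed flat.
- **Bed position:** the first estimate from the fixed cameras was about 2.5 mm off the wrist view. I used the wrist view.
- **Handle angle by grip point:** this read about 1.56 rad at a radius of about 81 mm instead of 85, because the tilt biases it. I relied on the camera check instead.
- **Bystander difference figure:** the pixel comparison gave 7 to 9 for the brick, jar and pan, and 18 for the green half. I put this down to image noise and shadows rather than movement, and relied on looking at the view.

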